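Put the labelling things away in the tip-out bin

TASK

The shift at the sample-labelling desk is over: tip the empty clear bin right out to its stop, put every loose labelling thing lying on the desk into it (whichever are there of label roll, stapler, marker pen, stamp, swab carton, tape dispenser and spare tube), then tip the bin back until it is fully shut, with everything inside. Leave the bin full of tubes shut, and do not disturb the flask, the tube rack and the pen pot.

Things in the scene. Friction and masses are not known exactly. Their poses are not given: they have to be found in the camera images.
- label_roll: roll of paper labels standing on end, 56 mm across and 40 mm tall, mass 90 g; a short flat free end is tangent to it at its +y side. Origin: centre of the underside; z is the roll's axis. Best taken across y (56 mm). May be absent (pose None from the start).
- stapler: black desk stapler, 100 long (x) by 32 wide (y) by 48 mm tall (z), 150 g. Origin: centre of the underside. May be absent (pose None from the start).
- marker: white marker pen with black cap, lying, 117 long (x), 17 mm thick (y and z), with a pocket clip 4 mm wide that stands up to z = 20 mm over its cap end (+x), 30 g. Origin: on the underside, below the middle of its length (its axis runs 8.5 mm above along z). May be absent (pose None from the start).
- stamp: self-inking hand stamp, black and grey, standing, 56 (x) by 34 (y) by 62 mm tall (z), 80 g. Origin: centre of the underside. May be absent (pose None from the start).
- swab_carton: white carton of swabs with a blue band, 86 (x) by 50 (y) by 32 mm tall (z), 60 g. Origin: centre of the underside. May be absent (pose None from the start).
- tape: small black tape dispenser with its roll of tape, 78 long (x) by 24 wide (y) by 46 mm tall (z; the roll rises at the -x part, the +x end is 28 mm high), 110 g. Origin: centre of the underside. May be absent (pose None from the start).
- tube: spare empty sample tube with red screw cap, lying, 104 long (x), barrel 16 mm thick, cap (at +x) and foot 19 mm thick, 25 g. Origin: on the underside, below the middle of its length (its axis runs 9.5 mm above along z). May be absent (pose None from the start).
- bin (a joint): tilt of the empty clear tip-out bin: 0 = shut (upright in its housing), 0.80 rad = tipped right out at its stop. Its hinge, level, runs along its bottom front edge; the top swings out of the housing's front and down. Empty (320 g) it balances near 0.4 rad: let go nearer shut it falls shut, beyond it falls out to its stop and stays there. Hinge friction only 0.03 N m.
- bin_in (a point): in the empty bin, at mid-width at the foot of the front wall, on its inner face: 4 mm in from the hinge axis, which is 28 mm above the table. The axes tilt with the bin: x inward, y along the hinge, z up the front wall. Bin 152 mm wide (146 inside), walls 3 to 4 mm. Floor at z = -1 mm up to x = 50; then the back wall slopes up to x = 141, z = 85 and x = 146, z = 125 mm.
- bin_rim_front (a point): middle of the front wall's top edge: 2 mm in from and 190 mm above the hinge axis (bin shut; the frame tilts with the bin, axes as bin_in). The bin's mouth lies between this edge and the back edge.
- bin_rim_back (a point): middle of the back wall's top edge: 148 mm in from and 125 mm above the hinge axis (bin shut; axes as bin_in). Tipped right out, the front edge is 135 mm in front of the hinge and 162 mm above the table, the back edge 14 mm behind the hinge and 221 mm above the table, so the whole mouth lies clear of the housing.
- bin_lip (a point): grip point on the empty bin's pull lip: a grey tab at the top of the front wall, 44 mm wide (along the hinge), 14 mm thick, 42 mm proud, free at both ends, so it can be pinched by them from above. The point is 29 mm in front of and 183 mm above the hinge axis with the bin shut (211 mm above the table). Axes as bin_in.
- dock: fixed steel base plate that carries the two bin housings side by side, 334 mm wide, 12 mm thick. Origin: on the table at mid-width, 5 mm behind its front edge; x points inward (the bins open towards -x), y along the front. The white housings are each 160 mm wide and 172 mm deep, fronts level with the origin; their tops are 234 mm above the table.
- stockbin (a joint): tilt of the other bin, alike but full of red-capped tubes: 0 = shut. It may stand left or right of the empty one.
- flask: bystander: dark drinking flask, 74 mm across, 193 mm tall, with a handle. Origin: centre of its underside.
- rack: bystander: white rack full of red-capped tubes, 115 by 165 by 116 mm tall. Origin: centre of its underside.
- pen_pot: bystander: clear pot with pens, 76 mm across, 155 mm tall with the pens. Origin: centre of its underside.
Not all that is in view belongs to the job. What is shaped like the stamp but orange or purple is not meant.

How it is judged:
By the outcome, as a careful person would: the job done as asked, in the order asked, and still so for the second after the job is handed in, with the robot touching nothing.
Of label_roll, stapler, marker, stamp, swab_carton, tape, tube only 5 to 7 are there at a start; the rules pass over those that are not, and their reading is None.
At some moment in a run one of label_roll, stapler, marker, stamp, swab_carton, tape, tube may be knocked a few centimetres aside while the robot is not near it.
Once in a run the grip may slacken for a moment while it holds something.
It also fails if it takes over 210 s, if anything falls off the work surface, if the arm or the gripper's body presses on something with over 40 N, if the wrist force passes 120 N, or if a joint passes its speed limit or range.

ROBOT

A 7-joint arm with a two-finger parallel gripper is mounted at the origin on the work surface. World frame = base frame: x ahead of the robot, y to its left, z up, the work surface at z = 0. Lengths are in m, angles in rad, forces in N, time in s.
With the tool pointing down it reaches from about 0.4 to 0.9 m from the base axis. Payload 5.5 kg.
Tool frame: the origin (TCP) lies midway between the tips of the shut fingers; the grasp point (between the pads) lies 19 mm behind it; z points along the fingers, y is the line along which they close (so a half turn about z gives the same grasp; the last joint's range is limited). The gripper opens to 92 mm and grips with 3 to 60 N. Pads are 19 mm wide; open, the fingers measure 130 mm over their backs; the gripper's body (75 mm by 190 mm) begins 47 mm behind the grasp point.
Start: joints at [1.435, 0.501, -0.427, 1.55, 0.221, 1.138, -0.21], TCP at [0.252, -0.599, 0.195] pointing down, gripper open.
Joint ranges: [-2.88, 2.88], [-0.31, 2.03], [-1.54, 1.56], [0.2, 2.42], [-1.41, 4.55], [0.19, 2.02], [-2.57, 2.57]. Speed limits (rad/s): [2.57, 2.57, 3.14, 3.14, 3.14, 3.14, 3.14].

INTERFACE

Orientations are given as a unit quaternion [w, x, y, z].
In Python, from cell import telemetry, snapshot, camera_model, ticket gives the robot as it stands.
- The arm moves only by the tool move_arm, never from a script. Its argument "plan" is a list of rows, each an object with "gripper": the finger opening in mm, from 0 to 91.8; "slide": the shift along the tool's x, y, z in mm, a list of three; "roll": the turn about the tool's z in rad. A call has 1 to 5 rows; each row is the pose to reach, as a shift and turn from the pose commanded when the call began, along the tool's axes at that moment; what a row does not reach only later rows make up. A row lasts 1/12 s, in which the tool goes at most 41.7 mm and 7.16 degrees, less where a joint would pass 70% of its speed; a pose out of reach is approached as far as the arm can. A call with a gripper value outside its range is refused whole. The fingers move at their own pace and stop on an object; "force" is the grip in N (left out, the last holds). Time passes only in rows, so rows that repeat a pose let the fingers close. It gives the time, the measured TCP pose, the force, the opening and the grip force at its end, in the units of the state.
- telemetry.get_obs(): the state, without advancing time (a new reading comes with each control period).
- snapshot(name): name is "scene" or "top" or "wrist"; returns (picture, depth): 420x560x3 uint8, red, green, blue; 420x560 float32, m along the optical axis (not along the pixel's ray), 0 where there is no reading.
- camera_model(name): a dict with "fx", "fy", "cx", "cy" (pixels), "dist" ([k1, k2, p1, p2, k3] as OpenCV has them; the pictures are not rectified), "view" (4x4, takes a point from world to camera coordinates); the wrist camera has in their place "mount" (4x4, takes a point from camera to tool coordinates, whose origin is the TCP and whose axes are the flange's). Camera axes: x right, y down, z forward; pixel columns grow to the right and rows downward; lengths in m; the calibration is good to about 2 mm. A picture is of the moment at which its call begins: read the wrist's pose just before it. camera_model takes no time and is no camera call.
- ticket.finish_job(): hands the job in; it is judged then, once.
The state is a dict: "t": time; "qpos": joint angles; "joint_velocities": joint speeds; "effort": joint torques, N m; "tcp_pos": TCP position; "orientation": TCP orientation; "contact_force": force on the tool from outside, world axes, zero at the start; "ft_torque": the same for the moment, N m; "finger_gap": finger opening in m; "finger_force": force on a finger pad.
Only numpy, scipy, OpenCV 4.12 (cv2) and the standard library are available. Lean on these libraries where they do the work, as an engineer would, in place of code of your own. Each camera call takes 0.05 s, during which the arm holds its last target. There are 200 camera calls.

## Working session

There is one attempt and no reset: what is moved stays moved. The work goes in short steps, Python scripts to look and compute and a tool call to move; the robot and the scene stay as the last step left them, time stands still between calls to the robot, and variables do not carry over. Pictures are saved under pics/ and viewed, at most 14 in all, crops included, and the job is handed in when it is done.

Besides the shell and the picture viewer there is one more tool, called after "Call:" by a JSON object that holds its "method" and its "body". move_arm: Moves the arm, as the interface text tells. Its arguments: {"type":"object","properties":{"plan":{"type":"array","items":{"type":"object","properties":{"gripper":{"type":"number"},"slide":{"type":"array","items":{"type":"number"}},"roll":{"type":"number"}}}},"force":{"type":"number"}},"required":["plan"]}

```bash
ls; mkdir -p pics
cat > h.py <<'E'
import numpy as np, cv2
from scipy.spatial.transform import Rotation as R
from cell import telemetry, snapshot, camera_model, ticket
def pose(o=None):
    o=o or telemetry.get_obs(); q=o['orientation']
    T=np.eye(4); T[:3,:3]=R.from_quat([q[1],q[2],q[3],q[0]]).as_matrix(); T[:3,3]=o['tcp_pos']; return T
def grab(name):
    T=pose(); m=camera_model(name); im,d=snapshot(name)
    C=np.linalg.inv(np.array(m['view'])) if 'view' in m else T@np.array(m['mount'])
    return im,d,m,C
def rays(m,C,uv):
    K=np.array([[m['fx'],0,m['cx']],[0,m['fy'],m['cy']],[0,0,1]])
    p=cv2.undistortPoints(np.array(uv,float).reshape(-1,1,2),K,np.array(m['dist'],float)).reshape(-1,2)
    return np.c_[p,np.ones(len(p))]
def cloud(d,m,C):
    v,u=np.mgrid[:d.shape[0],:d.shape[1]]
    r=rays(m,C,np.c_[u.ravel(),v.ravel()])
    P=(r*d.reshape(-1,1))@C[:3,:3].T+C[:3,3]
    P[d.ravel()==0]=np.nan
    return P.reshape(*d.shape,3)
def onplane(m,C,uv,z):
    r=rays(m,C,uv)@C[:3,:3].T
    return C[:3,3]+r*((z-C[2,3])/r[:,2])[:,None]
def save(n,im): cv2.imwrite('pics/'+n+'.png',im[...,::-1])
E
python3 - <<'E'
from h import *
for n in ['scene','top']:
    im,d,m,C=grab(n); save(n+'0',im); np.savez(n+'0',im=im,d=d,P=cloud(d,m,C),C=C)
    print(n,C.round(3).tolist(),m['fx'])
print(telemetry.get_obs()); print(camera_model('wrist'))
E
```

```text
pics
scene [[-0.869, 0.385, -0.309, 0.939], [0.494, 0.666, -0.559, 0.607], [-0.009, -0.638, -0.77, 0.994], [0.0, 0.0, 0.0, 1.0]] 409.06505518409836
top [[0.018, -0.994, 0.105, 0.455], [-1.0, -0.018, -0.001, 0.0], [0.003, -0.105, -0.994, 1.526], [0.0, 0.0, 0.0, 1.0]] 483.81186289051016
{'t': 0.1, 'qpos': array([ 1.43518639,  0.50178635, -0.42680463,  1.55132409,  0.22079316,
        1.13828961, -0.21031066]), 'joint_velocities': array([-0.00136536, -0.00112863, -0.00160468, -0.00271073, -0.00118671,
        0.00079568,  0.00019122]), 'effort': array([-1.15315360e-02, -5.67866778e+01, -5.83845377e+00, -2.79912615e+01,
       -6.88991114e-02,  2.39801256e-02,  5.11265500e-05]), 'tcp_pos': array([ 0.25211467, -0.59838002,  0.19417052]), 'orientation': array([-8.67763088e-04,  9.80181465e-01,  1.98099786e-01, -1.35146800e-04]), 'contact_force': array([-0.10182985,  0.15415626, -0.24592667]), 'ft_torque': array([-0.01558619, -0.03954213,  0.03028292]), 'finger_force': 0.0, 'finger_gap': 0.09170474158499692}
{'fx': 305.3509590831977, 'fy': 305.3509590831977, 'cx': 278.6106833539588, 'cy': 212.30014863630674, 'dist': array([-0.02920034,  0.        ,  0.        ,  0.        ,  0.        ]), 'mount': array([[-3.79503980e-04, -9.61719325e-01, -2.74036121e-01,
         7.32175912e-02],
       [ 9.99999876e-01, -4.53518875e-04,  2.06738924e-04,
        -8.84443216e-04],
       [-3.23105372e-04, -2.74036009e-01,  9.61719378e-01,
        -1.91137606e-01],
       [ 0.00000000e+00,  0.00000000e+00,  0.00000000e+00,
         1.00000000e+00]])}
```

View pics/top0.png

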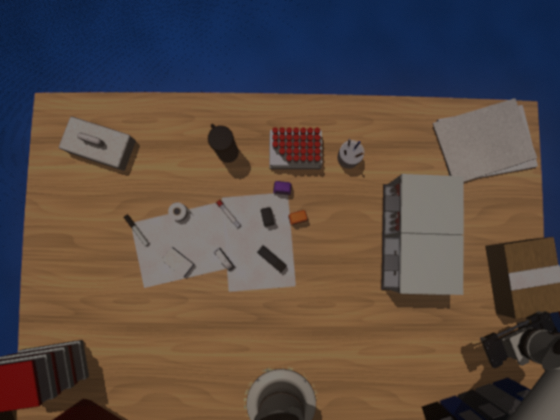

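View pics/scene0.png

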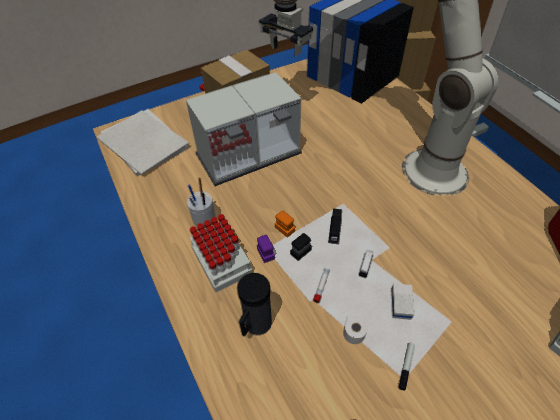

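The top view shows the marker (136,229), label roll (178,211), tube (229,213), black stamp (267,216), carton (178,260), a dispenser-like thing (223,258) and the stapler (272,258). The purple (282,188) and orange (299,216) stamps are decoys. The docked bins are at the right: the stock bin is the far one, and the empty bin is the near one (lip ~390,262).

Run:
```python
from h import *
a=np.load('top0.npz'); P=a['P']; im=a['im']; s=np.load('scene0.npz')
c1=cv2.resize(im[165:295,115:325],None,fx=3.8,fy=3.8,interpolation=cv2.INTER_CUBIC)
save('crop1',np.clip(c1.astype(float)*1.7,0,255).astype(np.uint8))
z=P[...,2]; print('table z',np.nanmedian(z[300:330,120:220]),np.nanstd(z[300:330,120:220]))
mask=((z>0.009)&(z<.09)).astype(np.uint8); mask[:165]=0;mask[295:]=0;mask[:,:115]=0;mask[:,325:]=0
n,l,st,c=cv2.connectedComponentsWithStats(mask)
for i in range(1,n):
    if st[i,4]<25: continue
    q=P[l==i]; r=cv2.minAreaRect((q[:,:2]*1000).astype(np.float32))
    print(c[i].round(),st[i,4],'xy',np.array(r[0]).round(),np.array(r[1]).round(),round(r[2],1),'z95',np.percentile(q[:,2],95).round(4))
# scene cloud in same region, merged
S=s['P']; zs=S[...,2]
m2=((zs>.009)&(zs<.09)&(S[...,0]>.25)&(S[...,0]<.75)&(S[...,1]>-.12)&(S[...,1]<.5)).astype(np.uint8)
n,l,st,c=cv2.connectedComponentsWithStats(m2)
for i in range(1,n):
    if st[i,4]<40: continue
    q=S[l==i]; r=cv2.minAreaRect((q[:,:2]*1000).astype(np.float32))
    print('S',c[i].round(),st[i,4],'xy',np.array(r[0]).round(),np.array(r[1]).round(),round(r[2],1),'z95',np.percentile(q[:,2],95).round(4))
# dock
q=P[150:310,370:480]; t=q[(q[...,2]>.225)&(q[...,2]<.245)]
r=cv2.minAreaRect((t[:,:2]*1000).astype(np.float32)); print('housing top',r, np.median(t[:,2]))
t=q[(q[...,2]>.19)&(q[...,2]<.222)]; print(len(t))
```

```text
table z 0.00047009478941573146 0.0033305634973701008
[120. 167.] 48 xy [724. 521.] [13. 29.] 23.4 z95 0.0693
[295. 167.] 230 xy [734. -30.] [167.  10.] 90.0 z95 0.0661
[282. 188.] 225 xy [667.   8.] [56. 34.] 85.3 z95 0.0662
[227. 213.] 171 xy [586. 176.] [104.  20.] 40.6 z95 0.023
[178. 212.] 295 xy [587. 331.] [55. 56.] 45.8 z95 0.0452
[267. 217.] 205 xy [580.  53.] [63. 34.] 11.8 z95 0.0661
[297. 217.] 209 xy [576. -42.] [34. 55.] 15.3 z95 0.0674
[136. 229.] 189 xy [528. 466.] [116.  20.] 38.9 z95 0.0216
[177. 261.] 501 xy [434. 326.] [87. 55.] 52.8 z95 0.0376
[271. 259.] 311 xy [446.  37.] [100.  31.] 51.1 z95 0.0517
[223. 259.] 190 xy [442. 185.] [75. 24.] 40.6 z95 0.048
S [335. 225.] 322 xy [448.  40.] [97. 31.] 50.6 z95 0.0491
S [284. 223.] 336 xy [577. -39.] [34. 59.] 14.4 z95 0.0633
S [301. 246.] 368 xy [577.  56.] [57. 35.] 13.5 z95 0.0631
S [265. 248.] 333 xy [668.  12.] [56. 34.] 84.8 z95 0.0637
S [244. 259.] 194 xy [742.  16.] [19. 74.] 2.6 z95 0.0771
S [366. 264.] 202 xy [447. 191.] [74. 22.] 38.0 z95 0.0458
S [321. 285.] 207 xy [585. 179.] [103.  18.] 39.6 z95 0.0198
S [402. 301.] 699 xy [431. 331.] [89. 53.] 53.7 z95 0.0347
S [355. 330.] 491 xy [588. 335.] [54. 56.] 62.0 z95 0.0428
S [407. 363.] 297 xy [528. 470.] [116.  18.] 38.6 z95 0.0205
housing top ((521.4083862304688, -397.67120361328125), (178.30093383789062, 323.7580871582031), 88.89697265625) 0.23426722906701158
750
```

View pics/crop1.png

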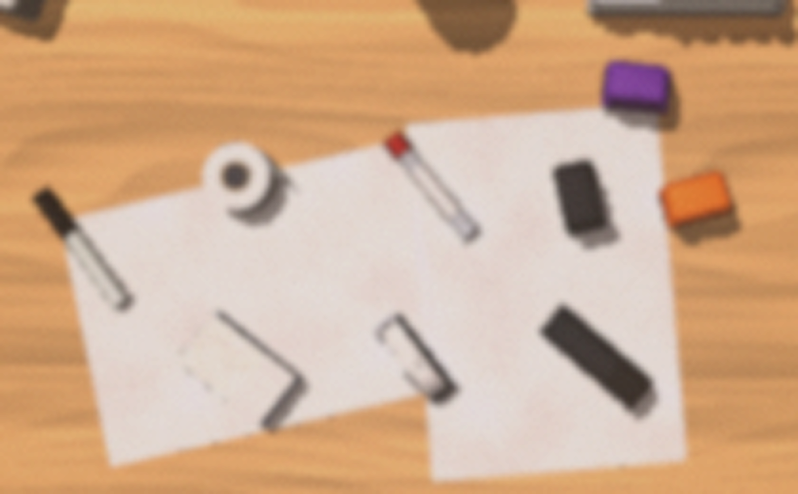

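All seven things are there. (223,258) is black with a white roll, 78x24 mm, so it is the tape. The black stamp at (267,216) is the one meant, since the purple and orange ones are excluded. I'll go to look at the lip from above.

Call:
{"method": "move_arm", "body": {"plan": [{"slide": [0, 0, -40], "roll": -0.12, "gripper": 91}, {"slide": [0, 0, -80], "roll": -0.24, "gripper": 91}, {"slide": [0, 0, -120], "roll": -0.36, "gripper": 91}, {"slide": [0, 0, -160], "roll": -0.48, "gripper": 91}, {"slide": [0, 0, -200], "roll": -0.6, "gripper": 91}]}}

```text
t: 0.52
tcp_pos: [0.2521, -0.5985, 0.3966]
orientation: [-0.0, 0.876, 0.482, 0.0]
contact_force: [1.0, -1.6, 0.1]
finger_gap: 0.0908
finger_force: 0.0
```

Call:
{"method": "move_arm", "body": {"plan": [{"slide": [0, 0, 0], "roll": -0.12, "gripper": 91}, {"slide": [0, 0, 0], "roll": -0.24, "gripper": 91}, {"slide": [0, 0, 0], "roll": -0.36, "gripper": 91}, {"slide": [0, 0, 0], "roll": -0.48, "gripper": 91}, {"slide": [0, 0, 0], "roll": -0.572, "gripper": 91}]}}

```text
t: 0.93
tcp_pos: [0.2522, -0.5988, 0.3946]
orientation: [-0.0, 0.705, 0.709, 0.0]
contact_force: [-0.8, -0.4, -1.2]
finger_gap: 0.0907
finger_force: 0.0
```

Call:
{"method": "move_arm", "body": {"plan": [{"slide": [34, 18, 0], "roll": 0, "gripper": 91}, {"slide": [69, 37, 0], "roll": 0, "gripper": 91}, {"slide": [104, 56, 0], "roll": 0, "gripper": 91}, {"slide": [139, 75, 0], "roll": 0, "gripper": 91}, {"slide": [174, 94, 0], "roll": 0, "gripper": 91}]}}

```text
t: 1.35
tcp_pos: [0.3468, -0.4231, 0.3946]
orientation: [-0.0, 0.707, 0.707, 0.0]
contact_force: [0.0, -1.0, 1.3]
finger_gap: 0.091
finger_force: 0.0
```

Call:
{"method": "move_arm", "body": {"plan": [{"slide": [34, 18, 0], "roll": 0, "gripper": 91}, {"slide": [69, 37, 0], "roll": 0, "gripper": 91}, {"slide": [104, 56, 0], "roll": 0, "gripper": 91}, {"slide": [139, 75, 0], "roll": 0, "gripper": 91}, {"slide": [174, 94, 0], "roll": 0, "gripper": 91}]}}

```text
t: 1.77
tcp_pos: [0.4406, -0.2491, 0.395]
orientation: [-0.0, 0.707, 0.707, -0.0]
contact_force: [1.5, -0.6, -0.8]
finger_gap: 0.091
finger_force: 0.0
```

Run:
```python
from h import *
im,d,m,C=grab('wrist'); P=cloud(d,m,C); save('w1',im); np.savez('w1',im=im,d=d,P=P)
print(pose().round(3))
x,y,z=P[...,0],P[...,1],P[...,2]
for lo,hi,n in [(.205,.226,'lipz'),(.227,.245,'housing')]:
    s=(z>lo)&(z<hi); q=P[s]; print(n,len(q),np.percentile(q,[2,25,50,75,98],axis=0).round(3).tolist())
    v,u=np.nonzero(s); print(u.min(),u.max(),v.min(),v.max())
```

```text
[[-0.011  1.     0.003  0.445]
 [ 1.     0.011  0.003 -0.239]
 [ 0.003  0.003 -1.     0.396]
 [ 0.     0.     0.     1.   ]]
lipz 3878 [[0.374, -0.319, 0.207], [0.44, -0.314, 0.218], [0.519, -0.306, 0.22], [0.599, -0.288, 0.221], [0.665, -0.271, 0.225]]
216 467 204 277
housing 11651 [[0.362, -0.45, 0.234], [0.409, -0.424, 0.235], [0.465, -0.356, 0.236], [0.522, -0.33, 0.236], [0.639, -0.314, 0.237]]
214 473 239 341
```

View pics/w1.png

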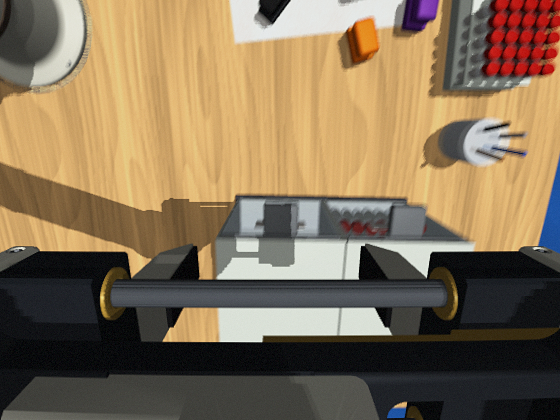

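The wrist view shows the empty bin's grey lip at (280,220) and the stock bin's lip at (407,221) with red caps behind. The near bin is the empty one.

Run:
```python
from h import *
im,d,m,C=grab('wrist'); P=cloud(d,m,C); print(pose().round(4)[:3,3],pose()[:2,0])
z=P[...,2]
for a,b in [(245,320),(380,440)]:
    q=P[190:250,a:b].reshape(-1,3); s=q[(q[:,2]>.196)&(q[:,2]<.23)&(q[:,1]>-.30)&(q[:,1]<-.2)]
    print(len(s),np.percentile(s,[2,10,50,90,98],axis=0).round(4).tolist())
q=P[(z>.23)&(z<.242)]; e=[]
for xx in np.arange(.38,.66,.02):
    t=q[abs(q[:,0]-xx)<.01]; 
    if len(t)>20: e.append((xx,np.percentile(t[:,1],98)))
print(np.polyfit(*np.array(e).T,1), np.array(e).round(3).tolist(), np.percentile(q[:,0],[.5,99.5]))
```

```text
[ 0.4439 -0.2428  0.3958] [-0.01240402  0.99992242]
829 [[0.4191, -0.2994, 0.2112], [0.4229, -0.2967, 0.2176], [0.4405, -0.2835, 0.2195], [0.4573, -0.2717, 0.2205], [0.461, -0.2708, 0.2212]]
754 [[0.5806, -0.2994, 0.2096], [0.582, -0.2969, 0.2151], [0.5995, -0.2856, 0.2193], [0.618, -0.2749, 0.2205], [0.6218, -0.274, 0.2211]]
[-0.12221645 -0.26350913] [[0.38, -0.312], [0.4, -0.312], [0.42, -0.313], [0.44, -0.313], [0.46, -0.314], [0.48, -0.314], [0.5, -0.314], [0.52, -0.315], [0.54, -0.315], [0.56, -0.393], [0.58, -0.396], [0.6, -0.316], [0.62, -0.317], [0.64, -0.316]] [0.35920428 0.63313673]
```

Call:
{"method": "move_arm", "body": {"plan": [{"slide": [-20, -1, 0], "roll": 0, "gripper": 80}, {"slide": [-35, -2, 30], "roll": 0, "gripper": 80}, {"slide": [-35, -2, 60], "roll": 0, "gripper": 80}, {"slide": [-35, -2, 90], "roll": 0, "gripper": 80}, {"slide": [-35, -2, 100], "roll": 0, "gripper": 80}]}}

```text
t: 2.28
tcp_pos: [0.435, -0.2867, 0.2905]
orientation: [-0.003, 0.708, 0.706, -0.001]
contact_force: [-0.6, 0.5, -0.3]
finger_gap: 0.0801
finger_force: 0.0
```

Call:
{"method": "move_arm", "body": {"plan": [{"slide": [0, 0, 0], "roll": 0, "gripper": 80}, {"slide": [0, 0, 0], "roll": 0, "gripper": 80}, {"slide": [0, 0, 0], "roll": 0, "gripper": 80}]}}

```text
t: 2.53
tcp_pos: [0.4394, -0.2867, 0.2969]
orientation: [0.001, 0.707, 0.707, 0.0]
contact_force: [0.8, 0.5, -0.0]
finger_gap: 0.0799
finger_force: 0.0
```

Call:
{"method": "move_arm", "body": {"plan": [{"slide": [3, 1, 30], "roll": 0, "gripper": 80}, {"slide": [3, 1, 60], "roll": 0, "gripper": 80}, {"slide": [3, 1, 90], "roll": 0, "gripper": 80}, {"slide": [3, 1, 103], "roll": 0, "gripper": 80}, {"slide": [3, 1, 103], "roll": 0, "gripper": 80}]}}

```text
t: 2.95
tcp_pos: [0.4383, -0.2826, 0.1907]
orientation: [-0.002, 0.707, 0.707, -0.0]
contact_force: [-0.4, 0.7, -1.1]
finger_gap: 0.0804
finger_force: 0.0
```

Call:
{"method": "move_arm", "body": {"force": 15, "plan": [{"slide": [0, 0, 0], "roll": 0, "gripper": 35}, {"slide": [0, 0, 0], "roll": 0, "gripper": 35}, {"slide": [0, 0, 0], "roll": 0, "gripper": 35}, {"slide": [0, 0, 0], "roll": 0, "gripper": 35}, {"slide": [0, 0, 0], "roll": 0, "gripper": 35}]}}

```text
t: 3.37
tcp_pos: [0.4401, -0.2835, 0.1933]
orientation: [0.001, 0.707, 0.707, -0.0]
contact_force: [0.3, 0.7, -0.4]
finger_gap: 0.0511
finger_force: 0.0
```

Call:
{"method": "move_arm", "body": {"plan": [{"slide": [0, 0, 0], "roll": 0, "gripper": 35}, {"slide": [0, 0, 0], "roll": 0, "gripper": 35}, {"slide": [0, 0, 0], "roll": 0, "gripper": 35}]}}

```text
t: 3.62
tcp_pos: [0.4394, -0.2831, 0.1923]
orientation: [0.0, 0.707, 0.707, -0.0]
contact_force: [-0.1, -0.1, 0.2]
finger_gap: 0.0361
finger_force: 0.0
```

Call:
{"method": "move_arm", "body": {"plan": [{"slide": [9, 0, 2], "roll": 0, "gripper": 35}, {"slide": [18, 0, 4], "roll": 0, "gripper": 35}, {"slide": [27, 0, 6], "roll": 0, "gripper": 35}, {"slide": [36, 1, 9], "roll": 0, "gripper": 35}, {"slide": [44, 1, 13], "roll": 0, "gripper": 35}]}}

```text
t: 4.03
tcp_pos: [0.4408, -0.2374, 0.179]
orientation: [0.0, 0.707, 0.708, 0.0]
contact_force: [1.0, -0.1, -0.4]
finger_gap: 0.0348
finger_force: 0.0
```

Run:
```python
from h import *
im,d,m,C=grab('scene'); P=cloud(d,m,C)
c=im[40:190,180:330]; save('s2',cv2.resize(np.clip(c*1.5,0,255).astype(np.uint8),None,fx=4,fy=4,interpolation=cv2.INTER_CUBIC))
```

```text
(no output)
```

View pics/s2.png

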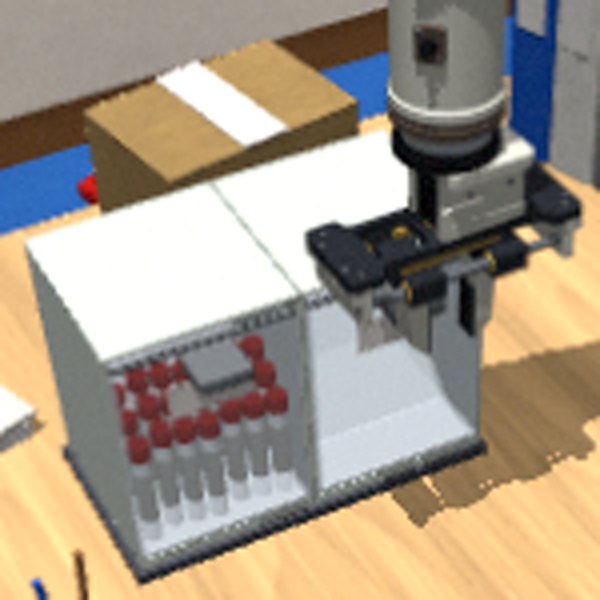

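The fingers closed to 35 mm without touching anything; I'll check with the wrist camera where the lip is.

Run:
```python
from h import *
print(pose()[:3,3].round(4))
im,d,m,C=grab('wrist'); P=cloud(d,m,C)
save('w2',im[150:420])
a=np.load('scene0.npz')
im2,d2,m2,C2=grab('scene'); Q=cloud(d2,m2,C2)
for n,A in [('before',a['P']),('now',Q)]:
    q=A[40:190,180:330].reshape(-1,3); s=q[(abs(q[:,0]-.44)<.03)&(q[:,1]>-.31)&(q[:,1]<-.12)&(q[:,2]>.1)&(q[:,2]<.235)]
    print(n,len(s),np.percentile(s,[3,50,97],axis=0).round(3).tolist())
```

```text
[ 0.4402 -0.2354  0.1782]
before 250 [[0.414, -0.31, 0.108], [0.443, -0.3, 0.215], [0.468, -0.269, 0.225]]
now 141 [[0.411, -0.31, 0.106], [0.434, -0.269, 0.215], [0.469, -0.222, 0.234]]
```

View pics/w2.png

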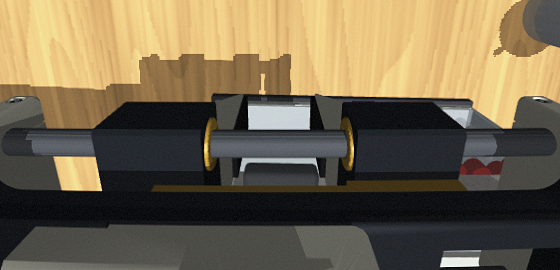

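Run:
```python
from h import *
im,d,m,C=grab('wrist'); P=cloud(d,m,C); print(pose()[:3,3].round(4))
for v in [245,255,265,275,316,320,325,330,334]: print(v,P[v,280].round(3),P[v,235].round(3),P[v,325].round(3))
print(telemetry.get_obs()['finger_gap'])
```

```text
[ 0.4404 -0.2387  0.179 ]
245 [ 0.441 -0.309  0.011] [ 0.385 -0.307  0.014] [ 0.498 -0.309  0.009]
255 [ 0.441 -0.313  0.032] [ 0.417 -0.227  0.227] [ 0.463 -0.227  0.227]
265 [ 0.441 -0.313  0.059] [ 0.419 -0.226  0.24 ] [ 0.461 -0.226  0.24 ]
275 [ 0.441 -0.313  0.083] [ 0.42  -0.228  0.247] [ 0.46  -0.226  0.25 ]
316 [ 0.44  -0.27   0.217] [ 0.421 -0.241  0.258] [ 0.459 -0.241  0.259]
320 [ 0.44  -0.271  0.219] [ 0.421 -0.243  0.258] [ 0.459 -0.244  0.257]
325 [ 0.44  -0.273  0.22 ] [ 0.421 -0.246  0.258] [ 0.459 -0.245  0.259]
330 [ 0.44  -0.277  0.219] [ 0.407 -0.311  0.175] [ 0.459 -0.247  0.259]
334 [ 0.44  -0.279  0.22 ] [ 0.408 -0.31   0.18 ] [ 0.474 -0.313  0.177]
0.03494269779017638
```

Run:
```python
from h import *
a=np.load('scene0.npz'); im2,d2,m2,C2=grab('scene'); Q=cloud(d2,m2,C2)
f=(abs(a['d']-d2)>.03)
q=Q[f]; s=q[(q[:,0]>.38)&(q[:,0]<.50)&(q[:,1]>-.28)&(q[:,1]<-.19)&(q[:,2]>.1)&(q[:,2]<.3)]
for lo in np.arange(.14,.27,.01):
    t=s[(s[:,2]>=lo)&(s[:,2]<lo+.01)]
    if len(t): print(lo.round(2),len(t),'x',t[:,0].min().round(3),t[:,0].max().round(3),'y',t[:,1].min().round(3),t[:,1].max().round(3))
f8=cv2.resize(im2[60:170,240:330],None,fx=6,fy=5); save('s3',f8)
```

```text
0.21 19 x 0.414 0.464 y -0.245 -0.226
0.22 40 x 0.406 0.474 y -0.244 -0.224
0.23 42 x 0.407 0.475 y -0.247 -0.223
0.24 46 x 0.407 0.476 y -0.246 -0.221
0.25 48 x 0.406 0.477 y -0.242 -0.222
0.26 11 x 0.409 0.42 y -0.248 -0.224
```

View pics/s3.png

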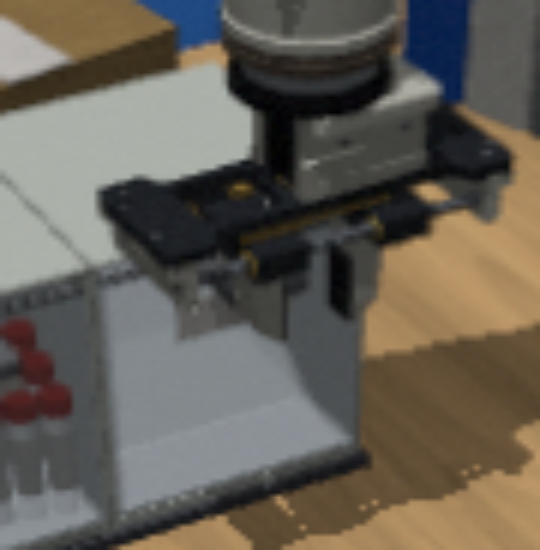

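```bash
cat > tip.py <<'E'
from h import *
a=np.load('scene0.npz'); im2,d2,m2,C2=grab('scene'); Q=cloud(d2,m2,C2); T=pose()
f=(d2<a['d']-.015)|((np.abs(im2.astype(int)-a['im']).sum(2)>40)&(d2<a['d']-.004))
q=Q[f]; L=(q-T[:3,3])@T[:3,:3]
print(T[:3,3].round(4),telemetry.get_obs()['finger_gap'])
s=L[(abs(L[:,0])<.02)&(abs(L[:,1])<.08)]
for lo in np.arange(-.08,.03,.005):
    t=s[(s[:,2]>=lo)&(s[:,2]<lo+.005)]
    if len(t): print(lo.round(3),len(t),'y',t[:,1].min().round(3),t[:,1].max().round(3))
E
python3 tip.py
python3 - <<'E'
from h import *
m=camera_model('scene');C=np.linalg.inv(m['view'])
r=rays(m,C,[[275,127],[297.5,123]])@C[:3,:3].T
print(C[:3,3]+r*((-.2385-C[1,3])/r[:,1])[:,None])
E
```

```text
[ 0.4405 -0.2395  0.1792] 0.03458146962384815
-0.08 21 y -0.037 0.037
-0.075 23 y -0.037 0.035
-0.07 24 y -0.033 0.035
-0.065 22 y -0.033 0.037
-0.06 18 y -0.033 0.035
-0.055 24 y -0.034 0.034
-0.05 18 y -0.035 0.035
-0.045 21 y -0.034 0.033
-0.04 10 y -0.029 0.023
-0.035 5 y -0.02 0.017
[[ 0.49282775 -0.2385      0.21984662]
 [ 0.41482556 -0.2385      0.20356941]]
```

Call:
{"method": "move_arm", "body": {"plan": [{"slide": [30, 0, -20], "roll": 0, "gripper": 20}, {"slide": [60, 0, -20], "roll": 0, "gripper": 0}, {"slide": [80, 0, -20], "roll": 0, "gripper": 0}, {"slide": [80, 0, -20], "roll": 0, "gripper": 0}, {"slide": [80, 0, -20], "roll": 0, "gripper": 0}]}}

```text
t: 4.75
tcp_pos: [0.4407, -0.1587, 0.1995]
orientation: [0.001, 0.706, 0.708, -0.0]
contact_force: [0.1, -2.2, -0.8]
finger_gap: 0.0062
finger_force: 0.0
```

Call:
{"method": "move_arm", "body": {"plan": [{"slide": [0, 0, 0], "roll": 0, "gripper": 0}, {"slide": [0, 0, 0], "roll": 0, "gripper": 0}, {"slide": [0, 0, 0], "roll": 0, "gripper": 0}]}}

```text
t: 5.0
tcp_pos: [0.4403, -0.1602, 0.199]
orientation: [-0.0, 0.708, 0.706, 0.0]
contact_force: [0.1, 0.4, 0.5]
finger_gap: 0.0002
finger_force: 0.0
```

```bash
python3 tip.py
```

```text
[ 0.4403 -0.16    0.199 ] 0.0004943301140091284
-0.08 20 y -0.017 0.018
-0.075 20 y -0.021 0.019
-0.07 18 y -0.018 0.018
-0.065 25 y -0.016 0.019
-0.06 20 y -0.018 0.017
-0.055 15 y -0.016 0.018
-0.05 19 y -0.015 0.016
-0.045 11 y -0.011 0.013
-0.04 10 y -0.018 0.008
-0.035 2 y -0.006 0.001
-0.03 1 y -0.005 -0.005
```

The reported TCP sits about 34 mm beyond the real fingertips, which explains the miss. I'll check this by touching the bare table gently with the fingers shut.

Call:
{"method": "move_arm", "body": {"plan": [{"slide": [0, 0, 40], "roll": 0, "gripper": 0}, {"slide": [0, 0, 80], "roll": 0, "gripper": 0}, {"slide": [0, 0, 120], "roll": 0, "gripper": 0}, {"slide": [0, 0, 160], "roll": 0, "gripper": 0}, {"slide": [0, 0, 185], "roll": 0, "gripper": 0}]}}

```text
t: 5.47
tcp_pos: [0.4381, -0.1588, 0.0105]
orientation: [-0.002, 0.708, 0.707, -0.001]
contact_force: [0.2, -0.3, -0.0]
finger_gap: 0.0005
finger_force: 0.0
```

Call:
{"method": "move_arm", "body": {"plan": [{"slide": [0, 0, 8], "roll": 0, "gripper": 0}, {"slide": [0, 0, 15], "roll": 0, "gripper": 0}, {"slide": [0, 0, 20], "roll": 0, "gripper": 0}, {"slide": [0, 0, 24], "roll": 0, "gripper": 0}, {"slide": [0, 0, 24], "roll": 0, "gripper": 0}]}}

```text
t: 5.88
tcp_pos: [0.4413, -0.1595, -0.0092]
orientation: [0.001, 0.707, 0.707, 0.0]
contact_force: [-0.4, 0.2, 0.1]
finger_gap: 0.0008
finger_force: 0.0
```

```bash
python3 tip.py
```

```text
[ 0.4413 -0.1595 -0.0089] 0.0005482742765352945
-0.08 1 y -0.015 -0.015
-0.075 6 y -0.012 0.02
-0.07 11 y -0.017 0.019
-0.065 13 y -0.017 0.019
-0.06 13 y -0.017 0.019
-0.055 12 y -0.014 0.018
-0.05 13 y -0.014 0.017
-0.045 7 y -0.01 0.013
-0.04 7 y -0.01 0.007
-0.035 3 y -0.004 0.003
-0.015 26 y -0.072 0.061
-0.01 16 y -0.077 0.049
```

Call:
{"method": "move_arm", "body": {"plan": [{"slide": [0, 0, 5], "roll": 0, "gripper": 0}, {"slide": [0, 0, 10], "roll": 0, "gripper": 0}, {"slide": [0, 0, 15], "roll": 0, "gripper": 0}, {"slide": [0, 0, 18], "roll": 0, "gripper": 0}, {"slide": [0, 0, 18], "roll": 0, "gripper": 0}]}}

```text
t: 6.35
tcp_pos: [0.4398, -0.1588, -0.0285]
orientation: [-0.001, 0.707, 0.707, -0.0]
contact_force: [-0.5, -0.3, 0.6]
finger_gap: -0.0004
finger_force: 0.0
```

Call:
{"method": "move_arm", "body": {"plan": [{"slide": [0, 0, 1], "roll": 0, "gripper": 0}, {"slide": [0, 0, 2], "roll": 0, "gripper": 0}, {"slide": [0, 0, 3], "roll": 0, "gripper": 0}, {"slide": [0, 0, 3], "roll": 0, "gripper": 0}]}}

```text
t: 6.68
tcp_pos: [0.4404, -0.159, -0.0309]
orientation: [-0.0, 0.707, 0.707, 0.0]
contact_force: [0.4, -0.5, -0.7]
finger_gap: 0.0005
finger_force: 0.0
```

Call:
{"method": "move_arm", "body": {"plan": [{"slide": [0, 0, 1], "roll": 0, "gripper": 0}, {"slide": [0, 0, 2], "roll": 0, "gripper": 0}, {"slide": [0, 0, 2], "roll": 0, "gripper": 0}]}}

```text
t: 6.93
tcp_pos: [0.4405, -0.1591, -0.0314]
orientation: [0.001, 0.707, 0.707, -0.001]
contact_force: [-5.2, 2.3, 21.1]
finger_gap: 0.0005
finger_force: 10.4
```

The tips touch the table at a reported z of -31 mm, so real tip height is reported z plus 31 mm. Retrying the lip with that.

Call:
{"method": "move_arm", "body": {"plan": [{"slide": [0, 0, -40], "roll": 0, "gripper": 60}, {"slide": [0, 0, -80], "roll": 0, "gripper": 75}, {"slide": [0, 0, -120], "roll": 0, "gripper": 75}, {"slide": [0, 0, -160], "roll": 0, "gripper": 75}, {"slide": [0, 0, -200], "roll": 0, "gripper": 75}]}}

```text
t: 7.35
tcp_pos: [0.44, -0.1584, 0.1688]
orientation: [-0.0, 0.707, 0.707, 0.0]
contact_force: [-0.8, -1.6, 1.0]
finger_gap: 0.0288
finger_force: 0.0
```

Call:
{"method": "move_arm", "body": {"plan": [{"slide": [-10, 0, -40], "roll": 0, "gripper": 75}, {"slide": [-45, 0, -60], "roll": 0, "gripper": 75}, {"slide": [-85, 0, -60], "roll": 0, "gripper": 75}, {"slide": [-124, 0, -60], "roll": 0, "gripper": 75}, {"slide": [-124, 0, -60], "roll": 0, "gripper": 75}]}}

```text
t: 7.77
tcp_pos: [0.4386, -0.2928, 0.2273]
orientation: [0.002, 0.711, 0.703, -0.001]
contact_force: [-0.7, -1.8, -0.3]
finger_gap: 0.0625
finger_force: 0.0
```

Call:
{"method": "move_arm", "body": {"plan": [{"slide": [0, 0, 15], "roll": 0, "gripper": 75}, {"slide": [0, 0, 35], "roll": 0, "gripper": 75}, {"slide": [0, 0, 55], "roll": 0, "gripper": 75}, {"slide": [0, 0, 66], "roll": 0, "gripper": 70}, {"slide": [0, 0, 66], "roll": 0, "gripper": 35}]}}

```text
t: 8.18
tcp_pos: [0.4385, -0.2818, 0.1587]
orientation: [-0.002, 0.707, 0.707, -0.0]
contact_force: [-0.6, 0.5, -0.0]
finger_gap: 0.0671
finger_force: 0.0
```

Call:
{"method": "move_arm", "body": {"force": 15, "plan": [{"slide": [0, 0, 0], "roll": 0, "gripper": 35}, {"slide": [0, 0, 0], "roll": 0, "gripper": 35}, {"slide": [0, 0, 0], "roll": 0, "gripper": 35}, {"slide": [0, 0, 0], "roll": 0, "gripper": 35}, {"slide": [0, 0, 0], "roll": 0, "gripper": 35}]}}

```text
t: 8.6
tcp_pos: [0.4416, -0.2833, 0.1623]
orientation: [0.001, 0.707, 0.707, 0.0]
contact_force: [0.9, 0.3, 2.9]
finger_gap: 0.0442
finger_force: 15.0
```

Gripped the lip (44 mm, 15 N). Pulling it out along the arc.

Call:
{"method": "move_arm", "body": {"plan": [{"slide": [9, 0, 2], "roll": 0, "gripper": 35}, {"slide": [18, 0, 4], "roll": 0, "gripper": 35}, {"slide": [27, 0, 6], "roll": 0, "gripper": 35}, {"slide": [36, 1, 9], "roll": 0, "gripper": 35}, {"slide": [44, 1, 13], "roll": 0, "gripper": 35}]}}

```text
t: 9.02
tcp_pos: [0.4424, -0.2382, 0.1487]
orientation: [0.001, 0.707, 0.707, 0.0]
contact_force: [2.5, 1.9, 6.0]
finger_gap: 0.0438
finger_force: 15.0
```

Call:
{"method": "move_arm", "body": {"plan": [{"slide": [9, 0, 4], "roll": 0, "gripper": 35}, {"slide": [17, 0, 8], "roll": 0, "gripper": 35}, {"slide": [25, 0, 13], "roll": 0, "gripper": 35}, {"slide": [33, 0, 18], "roll": 0, "gripper": 35}, {"slide": [40, 1, 23], "roll": 0, "gripper": 35}]}}

```text
t: 9.43
tcp_pos: [0.4432, -0.1984, 0.125]
orientation: [0.001, 0.707, 0.707, 0.0]
contact_force: [3.4, -1.0, -0.4]
finger_gap: 0.0444
finger_force: 15.0
```

Call:
{"method": "move_arm", "body": {"plan": [{"slide": [7, 0, 6], "roll": 0, "gripper": 35}, {"slide": [14, 0, 12], "roll": 0, "gripper": 35}, {"slide": [21, 0, 19], "roll": 0, "gripper": 35}, {"slide": [27, 0, 26], "roll": 0, "gripper": 35}, {"slide": [35, 0, 37], "roll": 0, "gripper": 35}]}}

```text
t: 9.85
tcp_pos: [0.444, -0.1629, 0.0884]
orientation: [0.001, 0.707, 0.707, 0.001]
contact_force: [5.4, 1.9, 1.0]
finger_gap: 0.0437
finger_force: 15.0
```

The bin is out at its stop. Releasing it and rising.

Call:
{"method": "move_arm", "body": {"plan": [{"slide": [0, 0, 0], "roll": 0, "gripper": 75}, {"slide": [0, 0, 0], "roll": 0, "gripper": 75}, {"slide": [0, 0, 0], "roll": 0, "gripper": 75}, {"slide": [0, 0, 0], "roll": 0, "gripper": 75}, {"slide": [0, 0, -20], "roll": 0, "gripper": 75}]}}

```text
t: 10.27
tcp_pos: [0.4388, -0.1634, 0.1055]
orientation: [-0.003, 0.707, 0.707, -0.001]
contact_force: [-0.7, -0.3, 0.3]
finger_gap: 0.0719
finger_force: 0.0
```

Call:
{"method": "move_arm", "body": {"plan": [{"slide": [0, 0, -40], "roll": 0, "gripper": 75}, {"slide": [0, 0, -80], "roll": 0.12, "gripper": 75}, {"slide": [0, 0, -120], "roll": 0.24, "gripper": 70}, {"slide": [0, 0, -160], "roll": 0.36, "gripper": 70}, {"slide": [0, 0, -190], "roll": 0.48, "gripper": 70}]}}

```text
t: 10.68
tcp_pos: [0.4425, -0.1639, 0.3014]
orientation: [0.001, 0.856, 0.516, 0.0]
contact_force: [0.8, -0.5, -0.1]
finger_gap: 0.0704
finger_force: 0.0
```

```bash
cat > it.py <<'E'
import sys
from h import *
REF=dict(stapler=(447,38,51),tape=(444,188,39),carton=(432,328,53),roll=(587,333,None),tube=(585,177,40),stamp=(578,54,12.6),marker=(528,468,39))
SZ=dict(stapler=(100,32),tape=(78,24),carton=(86,50),roll=(56,56),tube=(104,19),stamp=(56,34),marker=(117,17))
def items():
    out={}
    for n in ['top','scene']:
        im,d,m,C=grab(n); P=cloud(d,m,C); x,y,z=P[...,0],P[...,1],P[...,2]
        mk=((z>.009)&(z<.09)&(x>.3)&(x<.72)&(y>-.1)&(y<.56)).astype(np.uint8)
        k,l,st,_=cv2.connectedComponentsWithStats(mk)
        for i in range(1,k):
            if st[i,4]<60: continue
            q=P[l==i]; r=cv2.minAreaRect((q[:,:2]*1000).astype(np.float32)); w,h=r[1]; a=r[2] if w>h else r[2]-90
            a=(a+90)%180-90; w,h=max(w,h),min(w,h)
            b=min(REF,key=lambda k:np.hypot(REF[k][0]-r[0][0],REF[k][1]-r[0][1])+2*abs(SZ[k][0]-w)+2*abs(SZ[k][1]-h))
            dist=np.hypot(REF[b][0]-r[0][0],REF[b][1]-r[0][1])
            if dist<90 and abs(SZ[b][0]-w)<15 and abs(SZ[b][1]-h)<12: out.setdefault(b,[]).append((n[0],*np.round([*r[0],w,h,a]).astype(int).tolist()))
    return out
def delta(x,y,z,psi):  # world target mm/deg -> tool slide, roll
    T=pose(); p=np.degrees(np.arctan2(T[1,0],T[0,0]))
    s=T[:3,:3].T@(np.array([x,y,z])-T[:3,3]*1000); r=(p-psi+180)%360-180
    return s.round(1).tolist(), round(np.radians(r),3), 'now',(T[:3,3]*1000).round(1).tolist(),round(p,1), 'q7',telemetry.get_obs()['qpos'][6].round(2)
if __name__=='__main__':
    for k,v in items().items(): print(k,v)
E
python3 - <<'E'
from it import *
for k,v in items().items(): print(k,v)
print(delta(447,38.5,110,51))
im,d,m,C=grab('scene'); P=cloud(d,m,C); q=P.reshape(-1,3); s=q[(abs(q[:,0]-.44)<.06)&(q[:,1]>-.29)&(q[:,1]<-.12)&(q[:,2]>.1)&(q[:,2]<.19)]
print(np.percentile(s,[2,50,98],axis=0).round(3)); print(telemetry.get_obs()['t'])
E
```

```text
tube [('t', 585, 176, 105, 18, 41), ('s', 585, 179, 105, 19, 39)]
roll [('t', 587, 331, 56, 56, 46), ('s', 589, 335, 56, 55, -48)]
stamp [('t', 576, 52, 54, 38, 13), ('s', 577, 56, 56, 35, 15)]
marker [('t', 529, 466, 115, 19, 41), ('s', 528, 470, 116, 18, 38)]
carton [('t', 433, 327, 87, 53, 54), ('s', 432, 331, 89, 53, 54)]
stapler [('t', 447, 37, 100, 31, 51), ('s', 447, 40, 99, 31, 51)]
tape [('t', 442, 185, 75, 24, 41), ('s', 448, 192, 69, 22, 38)]
([181.3, -94.9, 192.2], np.float64(0.196), 'now', [445.1, -165.0, 303.3], np.float64(62.2), 'q7', np.float64(-0.27))
[[ 0.39  -0.229  0.114]
 [ 0.445 -0.168  0.149]
 [ 0.49  -0.147  0.167]]
10.8333
```

Call:
{"method": "move_arm", "body": {"plan": [{"slide": [36, -19, 0], "roll": 0.1, "gripper": 70}, {"slide": [73, -38, 0], "roll": 0.196, "gripper": 70}, {"slide": [109, -57, 0], "roll": 0.196, "gripper": 70}, {"slide": [146, -76, 0], "roll": 0.196, "gripper": 70}, {"slide": [181, -95, 0], "roll": 0.196, "gripper": 70}]}}

```text
t: 11.25
tcp_pos: [0.4399, 0.0419, 0.2966]
orientation: [-0.0, 0.901, 0.433, -0.001]
contact_force: [-0.1, -0.2, 0.5]
finger_gap: 0.0698
finger_force: 0.0
```

Call:
{"method": "move_arm", "body": {"plan": [{"slide": [0, 0, 40], "roll": 0, "gripper": 70}, {"slide": [0, 0, 80], "roll": 0, "gripper": 70}, {"slide": [0, 0, 120], "roll": 0, "gripper": 70}, {"slide": [0, 0, 160], "roll": 0, "gripper": 70}, {"slide": [0, 0, 190], "roll": 0, "gripper": 70}]}}

```text
t: 11.67
tcp_pos: [0.4379, 0.0402, 0.1037]
orientation: [-0.002, 0.901, 0.434, -0.003]
contact_force: [-0.1, -0.5, -0.1]
finger_gap: 0.07
finger_force: 0.0
```

Call:
{"method": "move_arm", "body": {"plan": [{"slide": [0, 0, 0], "roll": 0, "gripper": 70}, {"slide": [0, 0, 0], "roll": 0, "gripper": 70}, {"slide": [0, 0, 0], "roll": 0, "gripper": 70}]}}

```text
t: 11.92
tcp_pos: [0.442, 0.041, 0.109]
orientation: [-0.0, 0.901, 0.433, 0.0]
contact_force: [0.4, 0.0, 0.3]
finger_gap: 0.0702
finger_force: 0.0
```

Run:
```python
from it import *
print(delta(447,38.5,-18,51))
im,d,m,C=grab('wrist'); save('w3',im); P=cloud(d,m,C); q=P[(P[...,2]>.02)&(P[...,2]<.06)&(abs(P[...,0]-.447)<.09)&(abs(P[...,1]-.038)<.08)]
r=cv2.minAreaRect((q[:,:2]*1000).astype(np.float32)); print(len(q),r)
```

```text
([1.1, 5.4, 127.0], np.float64(0.006), 'now', [442.0, 41.0, 109.0], np.float64(51.3), 'q7', np.float64(-1.19))
3419 ((445.7119140625, 37.11009216308594), (95.58499908447266, 28.032724380493164), 50.75761413574219)
```

View pics/w3.png

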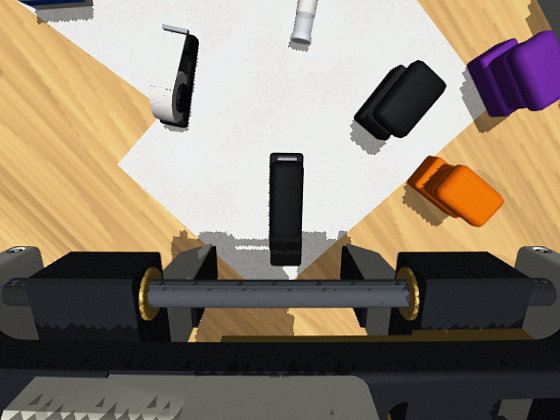

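The wrist view shows the stapler squarely between the fingers at (287,208), the tape at (180,85) and the black stamp at (400,100). Descending to grip.

Call:
{"method": "move_arm", "body": {"force": 25, "plan": [{"slide": [1, 5, 35], "roll": 0, "gripper": 65}, {"slide": [1, 5, 70], "roll": 0, "gripper": 60}, {"slide": [1, 5, 100], "roll": 0, "gripper": 55}, {"slide": [1, 5, 120], "roll": 0, "gripper": 50}, {"slide": [1, 5, 127], "roll": 0, "gripper": 48}]}}

```text
t: 12.38
tcp_pos: [0.4465, 0.0374, -0.0194]
orientation: [0.0, 0.902, 0.432, -0.0]
contact_force: [-0.8, -0.1, -0.4]
finger_gap: 0.0493
finger_force: 0.0
```

Call:
{"method": "move_arm", "body": {"plan": [{"slide": [0, 0, 0], "roll": 0, "gripper": 20}, {"slide": [0, 0, 0], "roll": 0, "gripper": 20}, {"slide": [0, 0, 0], "roll": 0, "gripper": 20}, {"slide": [0, 0, 0], "roll": 0, "gripper": 20}, {"slide": [0, 0, 0], "roll": 0, "gripper": 20}]}}

```text
t: 12.8
tcp_pos: [0.4482, 0.0381, -0.017]
orientation: [0.001, 0.902, 0.432, 0.002]
contact_force: [0.1, -0.3, 8.3]
finger_gap: 0.0278
finger_force: 25.0
```

Call:
{"method": "move_arm", "body": {"plan": [{"slide": [0, 0, -20], "roll": 0, "gripper": 20}, {"slide": [0, 0, -60], "roll": 0, "gripper": 20}, {"slide": [0, 0, -100], "roll": 0, "gripper": 20}, {"slide": [0, 0, -140], "roll": 0, "gripper": 20}, {"slide": [0, 0, -180], "roll": 0, "gripper": 20}]}}

```text
t: 13.22
tcp_pos: [0.4455, 0.0384, 0.1632]
orientation: [0.0, 0.901, 0.433, -0.0]
contact_force: [2.2, -0.7, -2.0]
finger_gap: 0.0278
finger_force: 24.9
```

Run:
```python
from it import *
print(delta(445,-245,250,0)); print(telemetry.get_obs()['finger_gap'])
```

```text
([-221.6, 176.7, -86.7], np.float64(0.896), 'now', [445.5, 38.4, 163.2], np.float64(51.3), 'q7', np.float64(-1.09))
0.0278260951047501
```

Call:
{"method": "move_arm", "body": {"plan": [{"slide": [-31, 25, -15], "roll": 0, "gripper": 20}, {"slide": [-62, 49, -30], "roll": 0, "gripper": 20}, {"slide": [-93, 74, -45], "roll": 0, "gripper": 20}, {"slide": [-124, 99, -60], "roll": 0, "gripper": 20}, {"slide": [-156, 124, -60], "roll": 0, "gripper": 20}]}}

```text
t: 13.63
tcp_pos: [0.4467, -0.1613, 0.2247]
orientation: [0.003, 0.901, 0.433, 0.001]
contact_force: [1.4, 0.1, -1.1]
finger_gap: 0.0278
finger_force: 24.9
```

Call:
{"method": "move_arm", "body": {"plan": [{"slide": [-30, 24, 0], "roll": 0.12, "gripper": 20}, {"slide": [-66, 50, 0], "roll": 0.24, "gripper": 20}, {"slide": [-66, 50, 0], "roll": 0.36, "gripper": 20}, {"slide": [-66, 50, 0], "roll": 0.48, "gripper": 20}, {"slide": [-66, 50, 0], "roll": 0.6, "gripper": 20}]}}

```text
t: 14.05
tcp_pos: [0.4425, -0.2432, 0.2215]
orientation: [-0.0, 0.99, 0.143, 0.0]
contact_force: [-0.5, 0.6, -2.7]
finger_gap: 0.0276
finger_force: 24.9
```

Call:
{"method": "move_arm", "body": {"plan": [{"slide": [0, 0, 0], "roll": 0.1, "gripper": 20}, {"slide": [0, 0, 0], "roll": 0.2, "gripper": 20}, {"slide": [0, 0, 20], "roll": 0.296, "gripper": 20}, {"slide": [0, 0, 40], "roll": 0.296, "gripper": 20}, {"slide": [0, 0, 60], "roll": 0.296, "gripper": 20}]}}

```text
t: 14.47
tcp_pos: [0.4432, -0.2424, 0.1615]
orientation: [0.001, 1.0, -0.001, 0.001]
contact_force: [0.1, -0.4, -1.8]
finger_gap: 0.0277
finger_force: 24.9
```

Run:
```python
from it import *
print(delta(442,-243,144,0)); print(telemetry.get_obs()['finger_gap'],telemetry.get_obs()['finger_force'])
im,d,m,C=grab('scene'); save('s4',cv2.resize(im[40:190,180:330],None,fx=4,fy=4))
```

```text
([-1.2, 0.6, 17.5], np.float64(-0.002), 'now', [443.2, -242.4, 161.5], np.float64(-0.1), 'q7', np.float64(-1.36))
0.02772052599837164 24.94579553604126
```

View pics/s4.png

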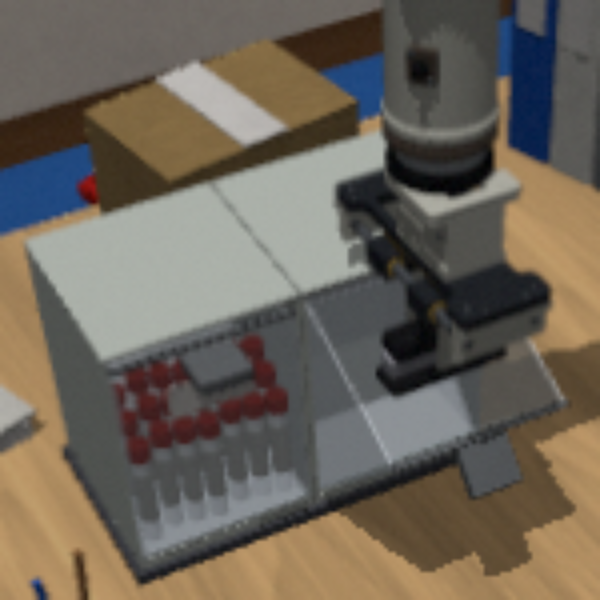

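The scene view shows the stapler held over the mouth of the bin, which is tipped right out, with the lip at (490,470) in the crop. Releasing.

Call:
{"method": "move_arm", "body": {"plan": [{"slide": [-1, 0, 10], "roll": 0, "gripper": 20}, {"slide": [-1, 0, 17], "roll": 0, "gripper": 20}, {"slide": [-1, 0, 17], "roll": 0, "gripper": 55}, {"slide": [-1, 0, 17], "roll": 0, "gripper": 55}, {"slide": [-1, 0, 17], "roll": 0, "gripper": 55}]}}

```text
t: 14.93
tcp_pos: [0.4431, -0.2426, 0.1452]
orientation: [0.001, 1.0, -0.001, 0.001]
contact_force: [0.4, -0.4, -0.6]
finger_gap: 0.0434
finger_force: 0.0
```

Call:
{"method": "move_arm", "body": {"plan": [{"slide": [0, 0, 0], "roll": 0, "gripper": 55}, {"slide": [0, 0, 0], "roll": 0, "gripper": 55}, {"slide": [0, 0, -30], "roll": 0, "gripper": 55}, {"slide": [0, 0, -65], "roll": 0, "gripper": 55}, {"slide": [0, 0, -100], "roll": 0, "gripper": 55}]}}

```text
t: 15.35
tcp_pos: [0.4417, -0.2416, 0.2451]
orientation: [-0.001, 1.0, -0.0, -0.0]
contact_force: [1.1, -0.5, -0.3]
finger_gap: 0.0549
finger_force: 0.0
```

Call:
{"method": "move_arm", "body": {"plan": [{"slide": [0, -40, 0], "roll": -0.12, "gripper": 55}, {"slide": [0, -80, 0], "roll": -0.24, "gripper": 55}, {"slide": [0, -120, 0], "roll": -0.36, "gripper": 55}, {"slide": [0, -160, 0], "roll": -0.48, "gripper": 55}, {"slide": [0, -200, 0], "roll": -0.6, "gripper": 55}]}}

```text
t: 15.77
tcp_pos: [0.4423, -0.0406, 0.2447]
orientation: [0.001, 0.955, 0.298, 0.0]
contact_force: [1.1, 0.1, 0.4]
finger_gap: 0.0546
finger_force: 0.0
```

Run:
```python
from it import *
for k,v in items().items(): print(k,v)
print(delta(445,188.5,110,40))
im,d,m,C=grab('scene'); P=cloud(d,m,C); q=P[(abs(P[...,0]-.44)<.07)&(P[...,1]>-.36)&(P[...,1]<-.1)&(im.max(2)<60)&(P[...,2]<.2)&(P[...,2]>.03)]
print(len(q), np.median(q,0))
```

```text
tube [('t', 586, 176, 104, 18, 42), ('s', 585, 180, 104, 17, 40)]
roll [('t', 587, 331, 56, 55, -42), ('s', 588, 335, 56, 56, 58)]
stamp [('t', 576, 52, 53, 34, 13), ('s', 576, 57, 58, 35, 11)]
marker [('t', 528, 466, 116, 21, 38), ('s', 528, 470, 118, 19, 38)]
carton [('t', 436, 329, 94, 55, 53), ('s', 432, 331, 89, 53, 54)]
tape [('t', 442, 185, 75, 24, 40), ('s', 447, 191, 70, 22, 38)]
([130.4, -181.6, 135.2], np.float64(-0.085), 'now', [442.5, -35.1, 245.1], np.float64(35.1), 'q7', np.float64(-1.03))
245 [ 0.43299781 -0.28897338  0.07732189]
```

Call:
{"method": "move_arm", "body": {"plan": [{"slide": [23, -32, 0], "roll": -0.085, "gripper": 55}, {"slide": [46, -64, 0], "roll": -0.085, "gripper": 55}, {"slide": [69, -97, 0], "roll": -0.085, "gripper": 55}, {"slide": [92, -129, 0], "roll": -0.085, "gripper": 55}, {"slide": [115, -161, 0], "roll": -0.085, "gripper": 55}]}}

```text
t: 16.33
tcp_pos: [0.4473, 0.1556, 0.2444]
orientation: [0.001, 0.943, 0.333, 0.0]
contact_force: [0.1, 0.2, 0.5]
finger_gap: 0.0552
finger_force: 0.0
```

Call:
{"method": "move_arm", "body": {"plan": [{"slide": [15, -21, 0], "roll": 0, "gripper": 55}, {"slide": [15, -21, 40], "roll": 0, "gripper": 55}, {"slide": [15, -21, 80], "roll": 0, "gripper": 55}, {"slide": [15, -21, 120], "roll": 0, "gripper": 55}, {"slide": [15, -21, 135], "roll": 0, "gripper": 55}]}}

```text
t: 16.75
tcp_pos: [0.4426, 0.1785, 0.1043]
orientation: [0.0, 0.943, 0.334, -0.003]
contact_force: [-0.9, -0.2, 0.8]
finger_gap: 0.0547
finger_force: 0.0
```

Call:
{"method": "move_arm", "body": {"plan": [{"slide": [0, 0, 0], "roll": 0, "gripper": 55}, {"slide": [0, 0, 0], "roll": 0, "gripper": 55}, {"slide": [0, 0, 0], "roll": 0, "gripper": 55}]}}

```text
t: 17.0
tcp_pos: [0.4465, 0.1815, 0.1104]
orientation: [-0.0, 0.942, 0.335, 0.001]
contact_force: [0.4, 0.5, 0.8]
finger_gap: 0.0549
finger_force: 0.0
```

```bash
cat > wr.py <<'E'
from it import *
x,y,zg,psi,zl=map(float,sys.argv[1:6])
print(delta(x,y,zg,psi))
im,d,m,C=grab('wrist'); P=cloud(d,m,C); q=P[(P[...,2]>zl)&(P[...,2]<.07)&(np.hypot(P[...,0]-x/1000,P[...,1]-y/1000)<.085)]
mk=((P[...,2]>zl)&(P[...,2]<.07)&(np.hypot(P[...,0]-x/1000,P[...,1]-y/1000)<.085)).astype(np.uint8)
k,l,st,_=cv2.connectedComponentsWithStats(mk)
i=1+np.argmax(st[1:,4]); q=P[l==i]
r=cv2.minAreaRect((q[:,:2]*1000).astype(np.float32)); print(len(q),np.round([*r[0],*r[1],r[2]],1), delta(r[0][0],r[0][1],zg,psi)[0])
E
python3 wr.py 445 188.5 -21 40 .01
```

```text
([3.0, -6.4, 131.4], np.float64(-0.016), 'now', [446.5, 181.5, 110.4], np.float64(39.1), 'q7', np.float64(-1.76))
2011 [441.6 185.6  77.4  24.   39.5] [-1.9, -6.4, 131.7]
```

Call:
{"method": "move_arm", "body": {"force": 25, "plan": [{"slide": [0, -6, 35], "roll": 0, "gripper": 55}, {"slide": [0, -6, 70], "roll": 0, "gripper": 50}, {"slide": [0, -6, 105], "roll": 0, "gripper": 48}, {"slide": [0, -6, 125], "roll": 0, "gripper": 45}, {"slide": [0, -6, 131], "roll": 0, "gripper": 42}]}}

```text
t: 17.47
tcp_pos: [0.4409, 0.1851, -0.0232]
orientation: [0.0, 0.942, 0.335, -0.001]
contact_force: [-0.6, 0.4, 0.8]
finger_gap: 0.0433
finger_force: 0.0
```

Call:
{"method": "move_arm", "body": {"plan": [{"slide": [0, 0, 0], "roll": 0, "gripper": 12}, {"slide": [0, 0, 0], "roll": 0, "gripper": 12}, {"slide": [0, 0, 0], "roll": 0, "gripper": 12}, {"slide": [0, 0, 0], "roll": 0, "gripper": 12}, {"slide": [0, 0, 0], "roll": 0, "gripper": 12}]}}

```text
t: 17.88
tcp_pos: [0.4432, 0.1865, -0.02]
orientation: [0.0, 0.942, 0.335, 0.002]
contact_force: [-0.5, -0.4, 8.2]
finger_gap: 0.0236
finger_force: 25.0
```

Call:
{"method": "move_arm", "body": {"plan": [{"slide": [0, 0, -25], "roll": 0, "gripper": 12}, {"slide": [0, 0, -65], "roll": 0, "gripper": 12}, {"slide": [0, 0, -105], "roll": 0, "gripper": 12}, {"slide": [0, 0, -145], "roll": 0, "gripper": 12}, {"slide": [0, 0, -185], "roll": 0, "gripper": 12}]}}

```text
t: 18.3
tcp_pos: [0.4406, 0.186, 0.1654]
orientation: [0.0, 0.942, 0.336, 0.0]
contact_force: [1.4, -0.3, -1.3]
finger_gap: 0.0236
finger_force: 25.0
```

Call:
{"method": "move_arm", "body": {"plan": [{"slide": [0, 0, -30], "roll": 0.12, "gripper": 12}, {"slide": [0, 0, -60], "roll": 0.24, "gripper": 12}, {"slide": [0, 0, -60], "roll": 0.36, "gripper": 12}, {"slide": [0, 0, -60], "roll": 0.48, "gripper": 12}, {"slide": [0, 0, -60], "roll": 0.6, "gripper": 12}]}}

```text
t: 18.72
tcp_pos: [0.4415, 0.1858, 0.2246]
orientation: [0.0, 0.999, 0.039, 0.001]
contact_force: [-0.3, 0.6, -0.9]
finger_gap: 0.0234
finger_force: 25.0
```

Run:
```python
from it import *
print(delta(442,-243,225,0))
```

```text
([-32.8, 427.6, -0.1], np.float64(0.078), 'now', [441.5, 185.8, 224.6], np.float64(4.4), 'q7', np.float64(-2.15))
```

Call:
{"method": "move_arm", "body": {"plan": [{"slide": [-3, 40, 0], "roll": 0, "gripper": 12}, {"slide": [-6, 81, 0], "roll": 0, "gripper": 12}, {"slide": [-10, 122, 0], "roll": 0, "gripper": 12}, {"slide": [-13, 163, 0], "roll": 0, "gripper": 12}, {"slide": [-16, 204, 0], "roll": 0, "gripper": 12}]}}

```text
t: 19.13
tcp_pos: [0.4418, -0.0203, 0.2239]
orientation: [0.001, 0.999, 0.042, 0.001]
contact_force: [1.3, 0.2, -1.2]
finger_gap: 0.0241
finger_force: 2.5
```

Call:
{"method": "move_arm", "body": {"plan": [{"slide": [-3, 40, 0], "roll": 0, "gripper": 12}, {"slide": [-6, 81, 0], "roll": 0, "gripper": 12}, {"slide": [-10, 122, 0], "roll": 0, "gripper": 12}, {"slide": [-13, 163, 0], "roll": 0, "gripper": 12}, {"slide": [-16, 204, 0], "roll": 0, "gripper": 12}]}}

```text
t: 19.55
tcp_pos: [0.4429, -0.2252, 0.224]
orientation: [0.001, 0.999, 0.042, 0.0]
contact_force: [0.9, 0.2, -1.3]
finger_gap: 0.0236
finger_force: 25.0
```

Call:
{"method": "move_arm", "body": {"plan": [{"slide": [-1, 20, 0], "roll": 0.078, "gripper": 12}, {"slide": [-1, 20, 25], "roll": 0.078, "gripper": 12}, {"slide": [-1, 20, 50], "roll": 0.078, "gripper": 12}, {"slide": [-1, 20, 75], "roll": 0.078, "gripper": 12}, {"slide": [-1, 20, 80], "roll": 0.078, "gripper": 12}]}}

```text
t: 19.97
tcp_pos: [0.4413, -0.2421, 0.1402]
orientation: [-0.001, 1.0, 0.003, -0.002]
contact_force: [-1.2, 1.1, -0.7]
finger_gap: 0.0236
finger_force: 25.0
```

Call:
{"method": "move_arm", "body": {"plan": [{"slide": [0, 0, 0], "roll": 0, "gripper": 12}, {"slide": [0, 0, 0], "roll": 0, "gripper": 45}, {"slide": [0, 0, 0], "roll": 0, "gripper": 45}, {"slide": [0, 0, 0], "roll": 0, "gripper": 45}, {"slide": [0, 0, 0], "roll": 0, "gripper": 45}]}}

```text
t: 20.38
tcp_pos: [0.4452, -0.2438, 0.1446]
orientation: [0.001, 1.0, 0.003, 0.001]
contact_force: [-0.4, -0.1, -0.2]
finger_gap: 0.0437
finger_force: 0.0
```

Call:
{"method": "move_arm", "body": {"plan": [{"slide": [0, 0, 0], "roll": 0, "gripper": 55}, {"slide": [0, 0, -30], "roll": 0, "gripper": 60}, {"slide": [0, 0, -65], "roll": 0, "gripper": 60}, {"slide": [0, 0, -100], "roll": 0, "gripper": 60}, {"slide": [0, -20, -110], "roll": 0, "gripper": 60}]}}

```text
t: 20.8
tcp_pos: [0.4465, -0.2278, 0.2584]
orientation: [0.003, 1.0, 0.0, 0.003]
contact_force: [2.0, -0.3, 0.4]
finger_gap: 0.0603
finger_force: 0.0
```

Call:
{"method": "move_arm", "body": {"plan": [{"slide": [27, -28, 0], "roll": -0.12, "gripper": 60}, {"slide": [54, -57, 0], "roll": -0.24, "gripper": 60}, {"slide": [81, -86, 0], "roll": -0.24, "gripper": 60}, {"slide": [108, -116, 0], "roll": -0.24, "gripper": 60}, {"slide": [134, -145, 0], "roll": -0.24, "gripper": 60}]}}

```text
t: 21.22
tcp_pos: [0.5784, -0.0762, 0.2536]
orientation: [0.0, 0.993, 0.122, 0.0]
contact_force: [0.9, -0.4, 0.3]
finger_gap: 0.0601
finger_force: 0.0
```

Run:
```python
from it import *
for k,v in items().items(): print(k,v)
print(delta(577.5,54.5,120,13))
```

```text
tube [('t', 585, 176, 103, 18, 41), ('s', 584, 179, 104, 18, 40)]
roll [('t', 586, 330, 60, 55, 53), ('s', 588, 335, 57, 56, 50)]
stamp [('t', 575, 55, 54, 39, 14), ('s', 578, 55, 56, 36, 13)]
marker [('t', 529, 466, 116, 19, 41), ('s', 529, 470, 116, 18, 39)]
carton [('t', 433, 328, 89, 52, 54), ('s', 432, 331, 89, 53, 54)]
([27.8, -119.5, 134.5], np.float64(0.029), 'now', [580.5, -68.9, 253.9], np.float64(14.7), 'q7', np.float64(-1.49))
```

Call:
{"method": "move_arm", "body": {"plan": [{"slide": [7, -35, 0], "roll": 0.029, "gripper": 58}, {"slide": [15, -70, 15], "roll": 0.029, "gripper": 58}, {"slide": [22, -100, 40], "roll": 0.029, "gripper": 58}, {"slide": [28, -119, 70], "roll": 0.029, "gripper": 58}, {"slide": [28, -119, 105], "roll": 0.029, "gripper": 58}]}}

```text
t: 21.73
tcp_pos: [0.5763, 0.0515, 0.1495]
orientation: [-0.001, 0.994, 0.112, 0.003]
contact_force: [0.1, 0.0, 0.3]
finger_gap: 0.0582
finger_force: 0.0
```

Call:
{"method": "move_arm", "body": {"plan": [{"slide": [0, 0, 25], "roll": 0, "gripper": 58}, {"slide": [0, 0, 25], "roll": 0, "gripper": 58}, {"slide": [0, 0, 25], "roll": 0, "gripper": 58}, {"slide": [0, 0, 25], "roll": 0, "gripper": 58}]}}

```text
t: 22.07
tcp_pos: [0.5766, 0.0446, 0.1248]
orientation: [0.0, 0.994, 0.108, 0.001]
contact_force: [-0.3, 0.5, 1.2]
finger_gap: 0.0577
finger_force: 0.0
```

```bash
python3 wr.py 577.5 54.5 -11 13 .015
```

```text
([2.7, -9.5, 135.8], np.float64(-0.011), 'now', [576.6, 44.6, 124.8], np.float64(12.4), 'q7', np.float64(-1.83))
2414 [576.8  53.3  53.8  33.4  13.8] [1.1, -8.7, 136.3]
```

Call:
{"method": "move_arm", "body": {"force": 25, "plan": [{"slide": [1, -9, 25], "roll": 0, "gripper": 58}, {"slide": [1, -9, 60], "roll": 0, "gripper": 58}, {"slide": [1, -9, 95], "roll": 0, "gripper": 56}, {"slide": [1, -9, 125], "roll": 0, "gripper": 52}, {"slide": [1, -9, 136], "roll": 0, "gripper": 50}]}}

```text
t: 22.53
tcp_pos: [0.5734, 0.0526, -0.0148]
orientation: [0.0, 0.994, 0.108, -0.001]
contact_force: [-1.6, -0.1, -0.6]
finger_gap: 0.0514
finger_force: 0.0
```

Call:
{"method": "move_arm", "body": {"plan": [{"slide": [0, 0, 0], "roll": 0, "gripper": 20}, {"slide": [0, 0, 0], "roll": 0, "gripper": 20}, {"slide": [0, 0, 0], "roll": 0, "gripper": 20}, {"slide": [0, 0, 0], "roll": 0, "gripper": 20}, {"slide": [0, 0, 0], "roll": 0, "gripper": 20}]}}

```text
t: 22.95
tcp_pos: [0.5768, 0.054, -0.0105]
orientation: [0.0, 0.994, 0.108, 0.002]
contact_force: [1.1, -0.3, 6.0]
finger_gap: 0.0333
finger_force: 24.9
```

Call:
{"method": "move_arm", "body": {"plan": [{"slide": [0, 0, -25], "roll": 0, "gripper": 20}, {"slide": [0, 0, -65], "roll": 0, "gripper": 20}, {"slide": [0, 0, -105], "roll": 0, "gripper": 20}, {"slide": [0, 0, -145], "roll": 0, "gripper": 20}, {"slide": [0, 0, -185], "roll": 0, "gripper": 20}]}}

```text
t: 23.37
tcp_pos: [0.574, 0.0539, 0.1747]
orientation: [0.0, 0.994, 0.108, 0.0]
contact_force: [1.5, -0.9, -0.8]
finger_gap: 0.0328
finger_force: 24.9
```

Call:
{"method": "move_arm", "body": {"plan": [{"slide": [0, 0, -40], "roll": 0.12, "gripper": 20}, {"slide": [0, 0, -60], "roll": 0.22, "gripper": 20}, {"slide": [0, 0, -60], "roll": 0.22, "gripper": 20}]}}

```text
t: 23.62
tcp_pos: [0.578, 0.0549, 0.2391]
orientation: [0.0, 1.0, -0.004, 0.006]
contact_force: [0.9, 0.8, -0.7]
finger_gap: 0.0331
finger_force: 24.9
```

Run:
```python
from it import *
print(delta(470,-243,234,0))
im,d,m,C=grab('top'); save('t5',cv2.resize(np.clip(im[170:305,375:475].astype(int)*2,0,255).astype(np.uint8),None,fx=5,fy=4.4,interpolation=cv2.INTER_CUBIC))
```

```text
([-105.7, 298.7, 4.0], np.float64(-0.008), 'now', [578.0, 54.9, 239.1], np.float64(-0.4), 'q7', np.float64(-1.97))
```

View pics/t5.png

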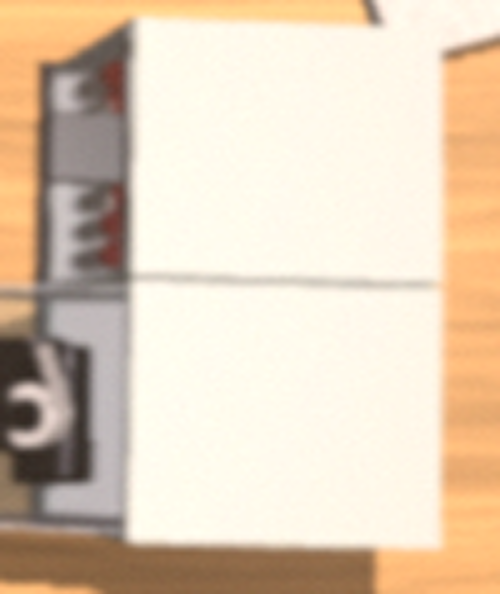

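The top crop shows the stapler and tape lying in the bin at (50,410), with the bin still out. Carrying the stamp in.

Call:
{"method": "move_arm", "body": {"plan": [{"slide": [-14, 37, 0], "roll": 0, "gripper": 20}, {"slide": [-28, 74, 0], "roll": 0, "gripper": 20}, {"slide": [-42, 112, 0], "roll": 0, "gripper": 20}, {"slide": [-56, 150, 0], "roll": 0, "gripper": 20}, {"slide": [-68, 187, 0], "roll": 0, "gripper": 20}]}}

```text
t: 24.08
tcp_pos: [0.5033, -0.1346, 0.2307]
orientation: [-0.0, 1.0, -0.001, -0.001]
contact_force: [-0.2, -0.3, -0.8]
finger_gap: 0.0331
finger_force: 24.9
```

Call:
{"method": "move_arm", "body": {"plan": [{"slide": [-14, 37, 0], "roll": 0, "gripper": 20}, {"slide": [-28, 74, 0], "roll": 0, "gripper": 20}, {"slide": [-42, 112, 0], "roll": 0, "gripper": 20}, {"slide": [-42, 112, 35], "roll": 0, "gripper": 20}, {"slide": [-42, 112, 60], "roll": 0, "gripper": 20}]}}

```text
t: 24.5
tcp_pos: [0.4609, -0.2488, 0.1701]
orientation: [0.001, 1.0, -0.004, -0.001]
contact_force: [-0.2, 0.9, -1.1]
finger_gap: 0.0333
finger_force: 24.9
```

Call:
{"method": "move_arm", "body": {"plan": [{"slide": [0, 0, 18], "roll": 0, "gripper": 20}, {"slide": [0, 0, 30], "roll": 0, "gripper": 20}, {"slide": [0, 0, 30], "roll": 0, "gripper": 20}, {"slide": [0, 0, 30], "roll": 0, "gripper": 45}, {"slide": [0, 0, 30], "roll": 0, "gripper": 45}]}}

```text
t: 24.92
tcp_pos: [0.4641, -0.2447, 0.1429]
orientation: [0.0, 1.0, -0.001, 0.0]
contact_force: [0.1, -0.2, 0.5]
finger_gap: 0.0421
finger_force: 0.0
```

Call:
{"method": "move_arm", "body": {"plan": [{"slide": [0, 0, 0], "roll": 0, "gripper": 55}, {"slide": [0, 0, 0], "roll": 0, "gripper": 60}, {"slide": [0, 0, -35], "roll": 0, "gripper": 60}, {"slide": [0, 0, -75], "roll": 0, "gripper": 60}, {"slide": [0, 0, -110], "roll": 0, "gripper": 60}]}}

```text
t: 25.33
tcp_pos: [0.4636, -0.2444, 0.2543]
orientation: [-0.0, 1.0, -0.001, 0.0]
contact_force: [1.5, -0.4, 0.5]
finger_gap: 0.06
finger_force: 0.0
```

Call:
{"method": "move_arm", "body": {"plan": [{"slide": [0, -40, 0], "roll": -0.12, "gripper": 75}, {"slide": [0, -80, 0], "roll": -0.24, "gripper": 75}, {"slide": [0, -120, 0], "roll": -0.36, "gripper": 75}, {"slide": [0, -160, 0], "roll": -0.48, "gripper": 75}, {"slide": [0, -200, 0], "roll": -0.6, "gripper": 75}]}}

```text
t: 25.75
tcp_pos: [0.4641, -0.0432, 0.2531]
orientation: [0.001, 0.955, 0.297, 0.001]
contact_force: [1.8, -0.4, 1.4]
finger_gap: 0.0749
finger_force: 0.0
```

Run:
```python
from it import *
for k,v in items().items(): print(k,v)
print(delta(432.5,329,120,53.5))
```

```text
tube [('t', 585, 177, 104, 20, 41), ('s', 584, 179, 104, 18, 39)]
roll [('t', 587, 331, 57, 56, 44), ('s', 588, 335, 57, 55, -46)]
marker [('t', 529, 467, 117, 20, 41), ('s', 528, 469, 117, 18, 39)]
carton [('t', 433, 327, 88, 52, 53), ('s', 431, 331, 89, 53, 53)]
([183.9, -318.2, 133.6], np.float64(-0.322), 'now', [464.3, -37.2, 253.5], np.float64(35.0), 'q7', np.float64(-1.05))
```

Call:
{"method": "move_arm", "body": {"plan": [{"slide": [18, -31, 0], "roll": 0, "gripper": 78}, {"slide": [37, -63, 0], "roll": 0, "gripper": 78}, {"slide": [55, -95, 0], "roll": 0, "gripper": 78}, {"slide": [74, -127, 0], "roll": 0, "gripper": 78}, {"slide": [92, -159, 0], "roll": 0, "gripper": 78}]}}

```text
t: 26.27
tcp_pos: [0.451, 0.1395, 0.2529]
orientation: [0.001, 0.956, 0.293, 0.001]
contact_force: [1.2, 0.6, -0.7]
finger_gap: 0.078
finger_force: 0.0
```

Call:
{"method": "move_arm", "body": {"plan": [{"slide": [18, -31, 0], "roll": -0.11, "gripper": 78}, {"slide": [37, -63, 0], "roll": -0.22, "gripper": 78}, {"slide": [55, -95, 0], "roll": -0.322, "gripper": 78}, {"slide": [74, -127, 0], "roll": -0.322, "gripper": 78}, {"slide": [90, -157, 0], "roll": -0.322, "gripper": 78}]}}

```text
t: 26.68
tcp_pos: [0.4374, 0.3205, 0.2525]
orientation: [0.0, 0.897, 0.443, 0.001]
contact_force: [0.7, 0.2, 0.3]
finger_gap: 0.0781
finger_force: 0.0
```

Call:
{"method": "move_arm", "body": {"plan": [{"slide": [0, 0, 40], "roll": 0, "gripper": 78}, {"slide": [0, 0, 80], "roll": 0, "gripper": 78}, {"slide": [0, 0, 120], "roll": 0, "gripper": 78}, {"slide": [0, 0, 133], "roll": 0, "gripper": 78}, {"slide": [0, 0, 133], "roll": 0, "gripper": 78}]}}

```text
t: 27.1
tcp_pos: [0.4352, 0.3166, 0.1162]
orientation: [0.0, 0.896, 0.443, -0.003]
contact_force: [-0.7, -1.3, 0.4]
finger_gap: 0.078
finger_force: 0.0
```

Call:
{"method": "move_arm", "body": {"plan": [{"slide": [0, 0, 0], "roll": 0, "gripper": 78}, {"slide": [0, 0, 0], "roll": 0, "gripper": 78}, {"slide": [0, 0, 0], "roll": 0, "gripper": 78}]}}

```text
t: 27.35
tcp_pos: [0.4388, 0.3199, 0.1217]
orientation: [-0.0, 0.896, 0.443, 0.002]
contact_force: [0.5, -1.0, -0.3]
finger_gap: 0.0778
finger_force: 0.0
```

```bash
python3 wr.py 432.5 329 -21 53.5 .015
```

```text
([2.8, -10.7, 142.7], np.float64(-0.016), 'now', [438.8, 319.9, 121.7], np.float64(52.6), 'q7', np.float64(-1.78))
4816 [430.1 329.1  86.5  50.5  53.3] [1.8, -12.7, 142.4]
```

Call:
{"method": "move_arm", "body": {"force": 20, "plan": [{"slide": [2, -12, 25], "roll": -0.014, "gripper": 78}, {"slide": [2, -12, 65], "roll": -0.014, "gripper": 78}, {"slide": [2, -12, 105], "roll": -0.014, "gripper": 78}, {"slide": [2, -12, 132], "roll": -0.014, "gripper": 75}, {"slide": [2, -12, 142], "roll": -0.014, "gripper": 70}]}}

```text
t: 27.82
tcp_pos: [0.4277, 0.3259, -0.0254]
orientation: [0.001, 0.893, 0.449, -0.002]
contact_force: [0.3, -0.1, -0.0]
finger_gap: 0.0724
finger_force: 0.0
```

Call:
{"method": "move_arm", "body": {"plan": [{"slide": [0, 0, 0], "roll": 0, "gripper": 40}, {"slide": [0, 0, 0], "roll": 0, "gripper": 40}, {"slide": [0, 0, 0], "roll": 0, "gripper": 40}, {"slide": [0, 0, 0], "roll": 0, "gripper": 40}, {"slide": [0, 0, 0], "roll": 0, "gripper": 40}]}}

```text
t: 28.23
tcp_pos: [0.4305, 0.329, -0.0206]
orientation: [-0.0, 0.893, 0.45, 0.002]
contact_force: [-0.1, -0.7, 7.3]
finger_gap: 0.0501
finger_force: 20.0
```

Call:
{"method": "move_arm", "body": {"plan": [{"slide": [0, 0, -25], "roll": 0, "gripper": 40}, {"slide": [0, 0, -65], "roll": 0, "gripper": 40}, {"slide": [0, 0, -105], "roll": 0, "gripper": 40}, {"slide": [0, 0, -145], "roll": 0, "gripper": 40}, {"slide": [0, 0, -185], "roll": 0, "gripper": 40}]}}

```text
t: 28.65
tcp_pos: [0.4284, 0.3276, 0.1648]
orientation: [0.0, 0.893, 0.45, 0.0]
contact_force: [1.6, 0.4, -0.5]
finger_gap: 0.0501
finger_force: 20.0
```

Call:
{"method": "move_arm", "body": {"plan": [{"slide": [0, 0, -30], "roll": 0.12, "gripper": 40}, {"slide": [0, 0, -60], "roll": 0.24, "gripper": 40}, {"slide": [0, 0, -70], "roll": 0.36, "gripper": 40}, {"slide": [0, 0, -70], "roll": 0.48, "gripper": 40}, {"slide": [0, 0, -70], "roll": 0.6, "gripper": 40}]}}

```text
t: 29.07
tcp_pos: [0.4293, 0.3281, 0.2344]
orientation: [-0.0, 0.987, 0.163, 0.002]
contact_force: [-0.8, 0.4, -1.7]
finger_gap: 0.0499
finger_force: 20.0
```

Run:
```python
from it import *
print(delta(430,-240,234,0))
```

```text
([-181.7, 538.2, -0.2], np.float64(0.327), 'now', [429.3, 328.1, 234.4], np.float64(18.7), 'q7', np.float64(-2.22))
```

Call:
{"method": "move_arm", "body": {"plan": [{"slide": [-13, 39, 0], "roll": 0, "gripper": 40}, {"slide": [-26, 78, 0], "roll": 0, "gripper": 40}, {"slide": [-39, 117, 0], "roll": 0, "gripper": 40}, {"slide": [-52, 156, 0], "roll": 0, "gripper": 40}, {"slide": [-66, 195, 0], "roll": 0, "gripper": 40}]}}

```text
t: 29.48
tcp_pos: [0.4296, 0.1203, 0.2328]
orientation: [0.001, 0.986, 0.166, 0.001]
contact_force: [1.1, -0.8, -1.3]
finger_gap: 0.0497
finger_force: 20.0
```

Call:
{"method": "move_arm", "body": {"plan": [{"slide": [-13, 39, 0], "roll": 0, "gripper": 40}, {"slide": [-26, 78, 0], "roll": 0, "gripper": 40}, {"slide": [-39, 117, 0], "roll": 0, "gripper": 40}, {"slide": [-52, 156, 0], "roll": 0, "gripper": 40}, {"slide": [-66, 195, 0], "roll": 0, "gripper": 40}]}}

```text
t: 29.9
tcp_pos: [0.4311, -0.086, 0.2332]
orientation: [0.001, 0.986, 0.166, 0.001]
contact_force: [1.3, 0.3, -1.4]
finger_gap: 0.0496
finger_force: 20.0
```

Call:
{"method": "move_arm", "body": {"plan": [{"slide": [-12, 37, 0], "roll": 0.11, "gripper": 40}, {"slide": [-25, 74, 0], "roll": 0.22, "gripper": 40}, {"slide": [-37, 111, 0], "roll": 0.327, "gripper": 40}, {"slide": [-50, 147, 0], "roll": 0.327, "gripper": 40}, {"slide": [-50, 147, 0], "roll": 0.327, "gripper": 40}]}}

```text
t: 30.32
tcp_pos: [0.4305, -0.2483, 0.2327]
orientation: [0.002, 1.0, -0.002, 0.0]
contact_force: [0.8, -0.1, -1.0]
finger_gap: 0.0497
finger_force: 20.0
```

Run:
```python
from it import *
print(delta(435,-243,144,0))
```

```text
([4.4, -5.7, 88.6], np.float64(-0.005), 'now', [430.5, -248.3, 232.7], np.float64(-0.3), 'q7', np.float64(-1.22))
```

Call:
{"method": "move_arm", "body": {"plan": [{"slide": [4, -3, 30], "roll": 0, "gripper": 40}, {"slide": [4, -3, 60], "roll": 0, "gripper": 40}, {"slide": [4, -3, 80], "roll": 0, "gripper": 40}, {"slide": [4, -3, 88], "roll": 0, "gripper": 40}, {"slide": [4, -3, 88], "roll": 0, "gripper": 40}]}}

```text
t: 30.73
tcp_pos: [0.4353, -0.2358, 0.1433]
orientation: [-0.001, 1.0, 0.003, -0.001]
contact_force: [-0.7, 0.4, -0.3]
finger_gap: 0.0495
finger_force: 20.0
```

Call:
{"method": "move_arm", "body": {"plan": [{"slide": [0, 0, 0], "roll": 0, "gripper": 66}, {"slide": [0, 0, 0], "roll": 0, "gripper": 66}, {"slide": [0, 0, 0], "roll": 0, "gripper": 66}, {"slide": [0, 0, 0], "roll": 0, "gripper": 66}, {"slide": [0, 0, 0], "roll": 0, "gripper": 66}]}}

```text
t: 31.15
tcp_pos: [0.4366, -0.2365, 0.1449]
orientation: [0.0, 1.0, 0.003, 0.001]
contact_force: [-0.2, 1.3, 0.8]
finger_gap: 0.0656
finger_force: 0.1
```

Call:
{"method": "move_arm", "body": {"plan": [{"slide": [0, 0, -35], "roll": 0, "gripper": 70}, {"slide": [0, 0, -75], "roll": 0, "gripper": 75}, {"slide": [0, 0, -110], "roll": 0, "gripper": 80}, {"slide": [0, -30, -110], "roll": -0.1, "gripper": 85}, {"slide": [0, -70, -110], "roll": -0.2, "gripper": 85}]}}

```text
t: 31.57
tcp_pos: [0.4374, -0.1696, 0.2569]
orientation: [0.002, 0.995, 0.102, 0.003]
contact_force: [1.4, 1.4, -0.4]
finger_gap: 0.0842
finger_force: 0.0
```

Call:
{"method": "move_arm", "body": {"plan": [{"slide": [0, -40, 0], "roll": -0.1, "gripper": 85}, {"slide": [0, -80, 0], "roll": -0.2, "gripper": 85}, {"slide": [0, -120, 0], "roll": -0.3, "gripper": 85}, {"slide": [0, -160, 0], "roll": -0.4, "gripper": 85}, {"slide": [0, -200, 0], "roll": -0.5, "gripper": 85}]}}

```text
t: 31.98
tcp_pos: [0.3942, 0.0311, 0.2545]
orientation: [0.001, 0.938, 0.348, 0.0]
contact_force: [1.2, 0.9, -0.6]
finger_gap: 0.0849
finger_force: 0.0
```

Run:
```python
from it import *
for k,v in items().items(): print(k,v)
print(delta(587.5,333,130,40))
im,d,m,C=grab('scene'); im2,d2,m2,C2=grab('top')
a=cv2.resize(im[60:170,250:330],(400,550),interpolation=cv2.INTER_CUBIC); b=cv2.resize(np.clip(im2[225:305,375:430].astype(int)*2,0,255).astype(np.uint8),(380,550),interpolation=cv2.INTER_CUBIC)
save('b6',np.hstack([a,b]))
```

```text
tube [('t', 584, 176, 107, 20, 40), ('s', 585, 180, 104, 18, 39)]
roll [('t', 586, 330, 57, 56, 46), ('s', 588, 335, 56, 55, -40)]
marker [('t', 529, 467, 116, 21, 38), ('s', 529, 470, 116, 18, 39)]
([341.7, -96.7, 124.8], np.float64(0.02), 'now', [393.7, 35.4, 254.8], np.float64(41.2), 'q7', np.float64(-0.94))
```

View pics/b6.png

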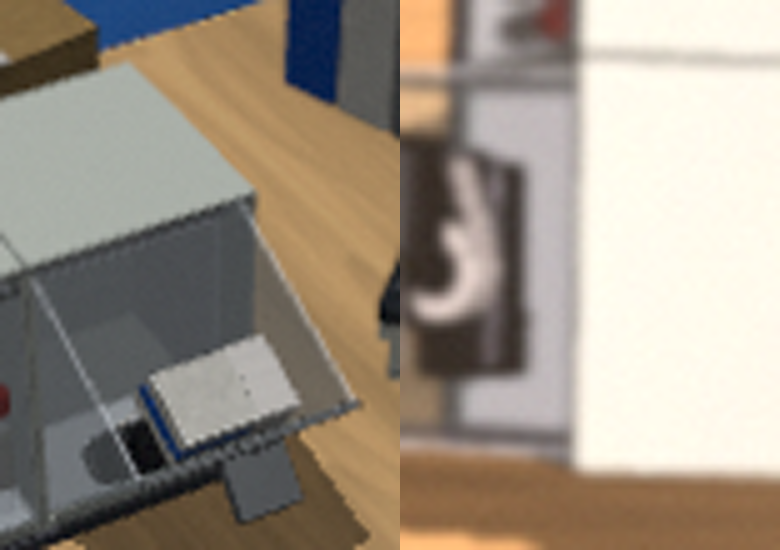

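The scene crop shows the carton lying on the pile near the front rim at (220,390), with a dark thing beside it; the bin is still out. I'll get a height map of the contents.

Run:
```python
from h import *
im,d,m,C=grab('top'); P=cloud(d,m,C).reshape(-1,3); im2,d2,m2,C2=grab('scene'); P=np.vstack([P,cloud(d2,m2,C2).reshape(-1,3)])
P=P[np.isfinite(P).all(1)]
print('cols h(mm):',list(range(-145,50,15)))
for xx in range(360,530,15):
    row=[]
    for h in range(-145,50,15):
        s=P[(abs(P[:,0]*1000-xx)<7.5)&(abs(P[:,1]*1000+312.5+h)<7.5)]
        row.append(int(np.percentile(s[:,2],90)*1000) if len(s)>2 else -1)
    print(xx,row)
```

```text
cols h(mm): [-145, -130, -115, -100, -85, -70, -55, -40, -25, -10, 5, 20, 35]
360 [2, 4, 6, 164, 175, 178, 184, 196, 204, 219, 234, 234, 235]
375 [165, 164, 168, 174, 179, 185, 192, 200, 204, 213, 234, 235, 235]
390 [165, 165, 152, 158, 166, 118, 95, 79, 72, 103, 236, 236, 234]
405 [165, 164, 157, 165, 174, 179, 168, 31, 74, 86, 235, 236, 233]
420 [164, 164, 159, 167, 176, 182, 166, 89, 101, 104, 235, 236, 235]
435 [163, 165, 161, 170, 178, 182, 165, 92, 104, 109, 236, 235, 234]
450 [160, 164, 164, 172, 179, 182, 164, 125, 111, 108, 236, 236, 234]
465 [160, 165, 166, 173, 181, 185, 164, 126, 111, 100, 236, 236, 234]
480 [148, 166, 164, 174, 181, 183, 158, 126, 112, 97, 235, 236, 235]
495 [5, 165, 149, 139, 135, 142, 125, 118, 106, 110, 235, 236, 235]
510 [40, 166, 155, 147, 171, 178, 185, 198, 204, 210, 234, 235, 236]
525 [5, 163, 166, 173, 175, 185, 189, 193, 191, 163, 230, 236, 236]
```

Call:
{"method": "move_arm", "body": {"plan": [{"slide": [39, -11, 0], "roll": 0, "gripper": 88}, {"slide": [78, -22, 0], "roll": 0, "gripper": 88}, {"slide": [117, -33, 0], "roll": 0, "gripper": 88}, {"slide": [156, -44, 0], "roll": 0, "gripper": 88}, {"slide": [195, -55, 0], "roll": 0, "gripper": 88}]}}

```text
t: 32.7
tcp_pos: [0.5097, 0.1969, 0.253]
orientation: [-0.0, 0.939, 0.343, -0.001]
contact_force: [0.6, -1.2, -0.1]
finger_gap: 0.088
finger_force: 0.0
```

Call:
{"method": "move_arm", "body": {"plan": [{"slide": [37, -10, 0], "roll": 0, "gripper": 88}, {"slide": [74, -20, 0], "roll": 0, "gripper": 88}, {"slide": [111, -30, 0], "roll": 0, "gripper": 88}, {"slide": [146, -41, 15], "roll": 0, "gripper": 88}, {"slide": [146, -41, 50], "roll": 0, "gripper": 88}]}}

```text
t: 33.12
tcp_pos: [0.5969, 0.3316, 0.2065]
orientation: [-0.003, 0.938, 0.346, 0.005]
contact_force: [-1.1, 0.6, 0.1]
finger_gap: 0.0878
finger_force: 0.0
```

Call:
{"method": "move_arm", "body": {"plan": [{"slide": [0, 0, 40], "roll": 0, "gripper": 88}, {"slide": [0, 0, 70], "roll": 0, "gripper": 88}, {"slide": [0, 0, 70], "roll": 0, "gripper": 88}, {"slide": [0, 0, 70], "roll": 0, "gripper": 88}, {"slide": [0, 0, 70], "roll": 0, "gripper": 88}]}}

```text
t: 33.53
tcp_pos: [0.5936, 0.3234, 0.1355]
orientation: [-0.0, 0.939, 0.345, 0.001]
contact_force: [-0.6, 0.4, 0.1]
finger_gap: 0.0881
finger_force: 0.0
```

Run:
```python
from it import *
print(delta(587.5,333,-16,40))
im,d,m,C=grab('wrist'); P=cloud(d,m,C); save('w7',im)
mk=((P[...,2]>.03)&(P[...,2]<.055)&(np.hypot(P[...,0]-.5875,P[...,1]-.333)<.06)).astype(np.uint8)
k,l,st,c=cv2.connectedComponentsWithStats(mk); i=1+np.argmax(st[1:,4]); q=P[l==i]*1000
h=cv2.convexHull(q[:,:2].astype(np.float32)); print(st[i],c[i],cv2.minEnclosingCircle(q[:,:2].astype(np.float32)),cv2.fitEllipse(h))
ang=np.degrees(np.arctan2(q[:,1]-332.5,q[:,0]-587)); rad=np.hypot(q[:,1]-332.5,q[:,0]-587)
print([(a,int(rad[abs((ang-a+180)%360-180)<8].max(initial=0))) for a in range(-180,180,15)])
```

```text
([1.3, -11.2, 151.5], np.float64(0.006), 'now', [593.6, 323.4, 135.5], np.float64(40.3), 'q7', np.float64(-1.8))
[ 239  174   59   58 2628] [267.84398782 202.49961948] ((586.4861450195312, 327.74517822265625), 33.30204391479492) ((586.4046630859375, 330.11920166015625), (54.6734733581543, 63.30735397338867), 171.4107666015625)
[(-180, 27), (-165, 27), (-150, 28), (-135, 28), (-120, 27), (-105, 27), (-90, 38), (-75, 31), (-60, 28), (-45, 27), (-30, 27), (-15, 27), (0, 27), (15, 27), (30, 27), (45, 28), (60, 28), (75, 28), (90, 28), (105, 28), (120, 28), (135, 28), (150, 28), (165, 28)]
```

View pics/w7.png

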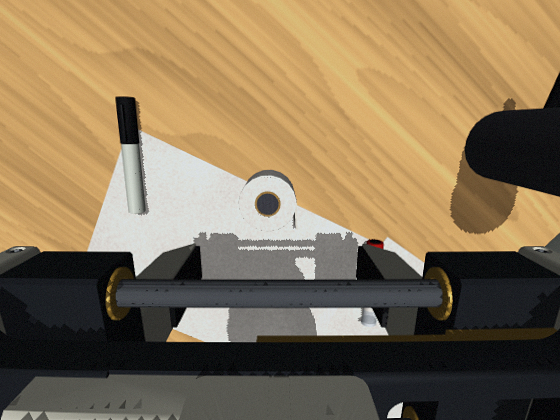

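The wrist view shows the label roll at (268,203), with its free end tangent on the right at (295,220) along tool x. So the present roll grips across its y.

Call:
{"method": "move_arm", "body": {"force": 20, "plan": [{"slide": [1, -11, 25], "roll": 0, "gripper": 88}, {"slide": [1, -11, 65], "roll": 0, "gripper": 88}, {"slide": [1, -11, 105], "roll": 0, "gripper": 88}, {"slide": [1, -11, 140], "roll": 0, "gripper": 85}, {"slide": [1, -11, 151], "roll": 0, "gripper": 80}]}}

```text
t: 34.0
tcp_pos: [0.5848, 0.3306, -0.0198]
orientation: [0.001, 0.939, 0.345, -0.002]
contact_force: [-0.8, -1.3, -1.4]
finger_gap: 0.0824
finger_force: 0.0
```

Call:
{"method": "move_arm", "body": {"plan": [{"slide": [0, 0, 0], "roll": 0, "gripper": 45}, {"slide": [0, 0, 0], "roll": 0, "gripper": 45}, {"slide": [0, 0, 0], "roll": 0, "gripper": 45}, {"slide": [0, 0, 0], "roll": 0, "gripper": 45}, {"slide": [0, 0, 0], "roll": 0, "gripper": 45}]}}

```text
t: 34.42
tcp_pos: [0.588, 0.334, -0.0136]
orientation: [-0.0, 0.938, 0.345, 0.003]
contact_force: [0.2, -1.2, 7.7]
finger_gap: 0.056
finger_force: 20.0
```

Call:
{"method": "move_arm", "body": {"plan": [{"slide": [0, 0, 0], "roll": 0, "gripper": 45}, {"slide": [0, 0, -25], "roll": 0, "gripper": 45}, {"slide": [0, 0, -65], "roll": 0, "gripper": 45}, {"slide": [0, 0, -105], "roll": 0, "gripper": 45}, {"slide": [0, 0, -145], "roll": 0, "gripper": 45}]}}

```text
t: 34.83
tcp_pos: [0.5854, 0.3328, 0.1305]
orientation: [-0.0, 0.938, 0.346, 0.0]
contact_force: [0.9, 0.7, -1.2]
finger_gap: 0.0555
finger_force: 20.0
```

Call:
{"method": "move_arm", "body": {"plan": [{"slide": [0, 0, -40], "roll": 0, "gripper": 45}, {"slide": [0, 0, -80], "roll": 0, "gripper": 45}, {"slide": [0, 0, -110], "roll": 0, "gripper": 45}, {"slide": [0, 0, -110], "roll": 0, "gripper": 45}, {"slide": [0, 0, -110], "roll": 0, "gripper": 45}]}}

```text
t: 35.25
tcp_pos: [0.5867, 0.3339, 0.2418]
orientation: [-0.0, 0.938, 0.346, 0.003]
contact_force: [0.0, 0.5, -2.0]
finger_gap: 0.056
finger_force: 20.0
```

Run:
```python
from it import *
print(delta(440,-278,240,90))
```

```text
([-508.6, 370.5, -0.5], np.float64(-0.865), 'now', [586.7, 333.9, 241.8], np.float64(40.4), 'q7', np.float64(-1.76))
```

Call:
{"method": "move_arm", "body": {"plan": [{"slide": [-33, 24, 0], "roll": 0, "gripper": 45}, {"slide": [-65, 48, 0], "roll": 0, "gripper": 45}, {"slide": [-98, 71, 0], "roll": 0, "gripper": 45}, {"slide": [-130, 95, 0], "roll": 0, "gripper": 45}, {"slide": [-163, 119, 0], "roll": 0, "gripper": 45}]}}

```text
t: 35.67
tcp_pos: [0.5369, 0.1342, 0.2363]
orientation: [-0.0, 0.938, 0.346, -0.001]
contact_force: [1.1, -0.1, 0.4]
finger_gap: 0.0559
finger_force: 20.0
```

Call:
{"method": "move_arm", "body": {"plan": [{"slide": [-33, 24, 0], "roll": 0, "gripper": 45}, {"slide": [-65, 48, 0], "roll": 0, "gripper": 45}, {"slide": [-98, 71, 0], "roll": 0, "gripper": 45}, {"slide": [-130, 95, 0], "roll": 0, "gripper": 45}, {"slide": [-163, 119, 0], "roll": 0, "gripper": 45}]}}

```text
t: 36.08
tcp_pos: [0.4898, -0.0618, 0.2368]
orientation: [-0.0, 0.938, 0.346, -0.001]
contact_force: [0.9, -1.1, -1.2]
finger_gap: 0.0556
finger_force: 20.0
```

Call:
{"method": "move_arm", "body": {"plan": [{"slide": [-33, 24, 0], "roll": -0.1, "gripper": 45}, {"slide": [-65, 48, 0], "roll": -0.2, "gripper": 45}, {"slide": [-98, 71, 0], "roll": -0.3, "gripper": 45}, {"slide": [-130, 95, 0], "roll": -0.4, "gripper": 45}, {"slide": [-163, 119, 0], "roll": -0.5, "gripper": 45}]}}

```text
t: 36.5
tcp_pos: [0.443, -0.2576, 0.237]
orientation: [-0.001, 0.822, 0.569, -0.001]
contact_force: [0.2, 0.4, -1.4]
finger_gap: 0.0557
finger_force: 20.0
```

Call:
{"method": "move_arm", "body": {"plan": [{"slide": [0, 0, 0], "roll": -0.12, "gripper": 45}, {"slide": [0, 0, 0], "roll": -0.24, "gripper": 45}, {"slide": [0, 0, 0], "roll": -0.365, "gripper": 45}, {"slide": [0, 0, 0], "roll": -0.365, "gripper": 45}, {"slide": [0, 0, 0], "roll": -0.365, "gripper": 45}]}}

```text
t: 36.92
tcp_pos: [0.4441, -0.2559, 0.237]
orientation: [-0.001, 0.708, 0.706, -0.0]
contact_force: [0.0, -0.5, -1.6]
finger_gap: 0.0559
finger_force: 20.0
```

Run:
```python
from it import *
print(delta(442,-278,155,90))
```

```text
([-22.3, -1.9, 82.0], np.float64(-0.004), 'now', [444.1, -255.9, 237.0], np.float64(89.8), 'q7', np.float64(0.19))
```

Call:
{"method": "move_arm", "body": {"plan": [{"slide": [-12, -2, 15], "roll": 0, "gripper": 45}, {"slide": [-22, -2, 40], "roll": 0, "gripper": 45}, {"slide": [-22, -2, 65], "roll": 0, "gripper": 45}, {"slide": [-22, -2, 82], "roll": 0, "gripper": 45}, {"slide": [-22, -2, 82], "roll": 0, "gripper": 45}]}}

```text
t: 37.33
tcp_pos: [0.4408, -0.2775, 0.1527]
orientation: [-0.002, 0.708, 0.706, -0.0]
contact_force: [-1.2, -0.2, -1.3]
finger_gap: 0.0559
finger_force: 20.0
```

Call:
{"method": "move_arm", "body": {"plan": [{"slide": [0, 0, 0], "roll": 0, "gripper": 45}, {"slide": [0, 0, 0], "roll": 0, "gripper": 74}, {"slide": [0, 0, 0], "roll": 0, "gripper": 74}, {"slide": [0, 0, 0], "roll": 0, "gripper": 74}, {"slide": [0, 0, 0], "roll": 0, "gripper": 74}]}}

```text
t: 37.75
tcp_pos: [0.4437, -0.2784, 0.1571]
orientation: [0.001, 0.707, 0.707, -0.0]
contact_force: [0.9, 0.3, 0.1]
finger_gap: 0.0731
finger_force: 0.0
```

Call:
{"method": "move_arm", "body": {"plan": [{"slide": [0, 0, 0], "roll": 0, "gripper": 74}, {"slide": [0, 0, -35], "roll": 0, "gripper": 74}, {"slide": [0, 0, -75], "roll": 0, "gripper": 60}, {"slide": [0, 0, -100], "roll": 0, "gripper": 60}, {"slide": [30, 0, -100], "roll": 0.12, "gripper": 60}]}}

```text
t: 38.17
tcp_pos: [0.4459, -0.2549, 0.2612]
orientation: [0.005, 0.75, 0.661, 0.001]
contact_force: [1.2, -0.6, -0.2]
finger_gap: 0.0614
finger_force: 0.0
```

Call:
{"method": "move_arm", "body": {"plan": [{"slide": [40, 5, 0], "roll": 0.12, "gripper": 55}, {"slide": [80, 10, 0], "roll": 0.24, "gripper": 55}, {"slide": [120, 30, 0], "roll": 0.36, "gripper": 55}, {"slide": [160, 40, 0], "roll": 0.48, "gripper": 55}, {"slide": [200, 50, 0], "roll": 0.6, "gripper": 55}]}}

```text
t: 38.58
tcp_pos: [0.5099, -0.074, 0.2566]
orientation: [0.001, 0.903, 0.43, 0.0]
contact_force: [-0.1, -0.2, -0.3]
finger_gap: 0.0551
finger_force: 0.0
```

```bash
cat > hm.py <<'E'
from it import *
for k,v in items().items(): print(k,v)
im,d,m,C=grab('top'); P=cloud(d,m,C).reshape(-1,3); im2,d2,m2,C2=grab('scene'); P=np.vstack([P,cloud(d2,m2,C2).reshape(-1,3)])
P=P[np.isfinite(P).all(1)]
print('cols h(mm):',list(range(-145,20,15)))
for xx in range(375,520,15):
    row=[]
    for h in range(-145,20,15):
        s=P[(abs(P[:,0]*1000-xx)<7.5)&(abs(P[:,1]*1000+312.5+h)<7.5)]
        row.append(int(np.percentile(s[:,2],90)*1000) if len(s)>2 else -1)
    print(xx,row)
E
python3 hm.py; python3 -c "
from it import *
print(delta(585,177.5,110,40))"
```

```text
tube [('t', 586, 176, 104, 18, 42), ('s', 585, 180, 104, 18, 40)]
marker [('t', 529, 466, 118, 18, 41), ('s', 529, 470, 116, 18, 38)]
cols h(mm): [-145, -130, -115, -100, -85, -70, -55, -40, -25, -10, 5]
375 [164, 163, 2, 173, 180, 184, 185, 200, 206, 206, 236]
390 [1, 3, 148, 161, 166, 106, 92, 80, 70, 87, 236]
405 [165, 2, 158, 165, 174, 179, 169, 2, 74, 85, 237]
420 [164, 67, 157, 166, 176, 181, 165, 88, 108, 100, 236]
435 [159, 162, 160, 169, 178, 181, 164, 159, 164, 150, 238]
450 [160, 163, 163, 171, 178, 184, 163, 168, 167, 153, 237]
465 [160, 164, 166, 173, 182, 183, 161, 166, 167, 153, 236]
480 [165, 164, 166, 174, 180, 179, 158, 152, 160, 151, 238]
495 [166, 50, 145, 136, 131, 141, 124, 118, 110, 63, 235]
510 [164, 165, 165, 157, 166, 180, 190, 192, 205, 206, 233]
([243.4, -97.1, 146.4], np.float64(0.201), 'now', [509.6, -73.5, 256.4], np.float64(51.5), 'q7', np.float64(-0.81))
```

The roll sits safely in the bin. Tube next.

Call:
{"method": "move_arm", "body": {"plan": [{"slide": [37, -15, 0], "roll": 0, "gripper": 50}, {"slide": [74, -30, 0], "roll": 0, "gripper": 50}, {"slide": [111, -45, 0], "roll": 0, "gripper": 50}, {"slide": [148, -60, 0], "roll": 0, "gripper": 50}, {"slide": [185, -75, 0], "roll": 0, "gripper": 50}]}}

```text
t: 39.2
tcp_pos: [0.5674, 0.1147, 0.2559]
orientation: [0.001, 0.902, 0.431, -0.0]
contact_force: [0.4, 0.1, -0.5]
finger_gap: 0.05
finger_force: 0.0
```

Call:
{"method": "move_arm", "body": {"plan": [{"slide": [35, -13, 10], "roll": 0.1, "gripper": 50}, {"slide": [56, -21, 40], "roll": 0.2, "gripper": 50}, {"slide": [56, -21, 80], "roll": 0.2, "gripper": 50}, {"slide": [56, -21, 120], "roll": 0.2, "gripper": 50}, {"slide": [56, -21, 145], "roll": 0.2, "gripper": 50}]}}

```text
t: 39.62
tcp_pos: [0.5837, 0.1699, 0.1069]
orientation: [0.0, 0.94, 0.34, -0.002]
contact_force: [-0.1, -0.7, -0.8]
finger_gap: 0.0501
finger_force: 0.0
```

Call:
{"method": "move_arm", "body": {"plan": [{"slide": [0, 0, 0], "roll": 0, "gripper": 50}, {"slide": [0, 0, 0], "roll": 0, "gripper": 50}, {"slide": [0, 0, 0], "roll": 0, "gripper": 50}, {"slide": [0, 0, 0], "roll": 0, "gripper": 50}]}}

```text
t: 39.95
tcp_pos: [0.5873, 0.1729, 0.1138]
orientation: [0.0, 0.941, 0.34, 0.002]
contact_force: [-0.0, -0.0, 1.0]
finger_gap: 0.0498
finger_force: 0.0
```

```bash
python3 wr.py 585 177.5 -26 40 .007
```

```text
([0.6, -5.3, 139.8], np.float64(-0.005), 'now', [587.3, 172.9, 113.8], np.float64(39.7), 'q7', np.float64(-1.62))
1771 [584.4 177.  105.1  18.3  40.5] [-0.1, -5.2, 139.7]
```

Call:
{"method": "move_arm", "body": {"force": 15, "plan": [{"slide": [0, -5, 35], "roll": 0, "gripper": 48}, {"slide": [0, -5, 75], "roll": 0, "gripper": 45}, {"slide": [0, -5, 110], "roll": 0, "gripper": 42}, {"slide": [0, -5, 125], "roll": 0, "gripper": 40}, {"slide": [0, -5, 130], "roll": 0, "gripper": 40}]}}

```text
t: 40.42
tcp_pos: [0.5809, 0.1759, -0.0205]
orientation: [0.0, 0.94, 0.34, -0.002]
contact_force: [-0.5, 0.3, 0.4]
finger_gap: 0.0403
finger_force: 0.0
```

Call:
{"method": "move_arm", "body": {"plan": [{"slide": [0, 0, 3], "roll": 0, "gripper": 40}, {"slide": [0, 0, 6], "roll": 0, "gripper": 36}, {"slide": [0, 0, 9], "roll": 0, "gripper": 30}, {"slide": [0, 0, 9], "roll": 0, "gripper": 8}, {"slide": [0, 0, 9], "roll": 0, "gripper": 8}]}}

```text
t: 40.83
tcp_pos: [0.583, 0.1769, -0.0267]
orientation: [0.0, 0.94, 0.34, 0.001]
contact_force: [0.2, -0.5, 0.1]
finger_gap: 0.0213
finger_force: 0.0
```

Call:
{"method": "move_arm", "body": {"plan": [{"slide": [0, 0, 0], "roll": 0, "gripper": 8}, {"slide": [0, 0, 0], "roll": 0, "gripper": 8}, {"slide": [0, 0, 0], "roll": 0, "gripper": 8}, {"slide": [0, 0, 0], "roll": 0, "gripper": 8}, {"slide": [0, 0, -20], "roll": 0, "gripper": 8}]}}

```text
t: 41.25
tcp_pos: [0.5796, 0.1754, -0.0105]
orientation: [-0.0, 0.94, 0.34, -0.003]
contact_force: [-0.9, -1.0, -0.8]
finger_gap: 0.015
finger_force: 15.0
```

Call:
{"method": "move_arm", "body": {"plan": [{"slide": [0, 0, -40], "roll": 0, "gripper": 8}, {"slide": [0, 0, -80], "roll": 0, "gripper": 8}, {"slide": [0, 0, -120], "roll": 0, "gripper": 8}, {"slide": [0, 0, -160], "roll": 0, "gripper": 8}, {"slide": [0, 0, -200], "roll": 0, "gripper": 8}]}}

```text
t: 41.67
tcp_pos: [0.5814, 0.1767, 0.1939]
orientation: [-0.0, 0.94, 0.341, -0.0]
contact_force: [1.2, -0.3, -0.3]
finger_gap: 0.0155
finger_force: 15.0
```

Call:
{"method": "move_arm", "body": {"plan": [{"slide": [0, 0, -30], "roll": 0.1, "gripper": 8}, {"slide": [0, 0, -40], "roll": 0.1, "gripper": 8}, {"slide": [0, 0, -40], "roll": 0.1, "gripper": 8}]}}

```text
t: 41.92
tcp_pos: [0.5838, 0.1777, 0.2356]
orientation: [0.0, 0.956, 0.293, 0.003]
contact_force: [0.7, 1.4, -0.4]
finger_gap: 0.0149
finger_force: 15.0
```

Run:
```python
from it import *
print(delta(440,-265,240,0))
```

```text
([-367.3, 286.0, -5.8], np.float64(0.595), 'now', [583.8, 177.7, 235.6], np.float64(34.1), 'q7', np.float64(-1.63))
```

Call:
{"method": "move_arm", "body": {"plan": [{"slide": [-31, 24, 0], "roll": 0, "gripper": 8}, {"slide": [-62, 48, 0], "roll": 0, "gripper": 8}, {"slide": [-93, 73, 0], "roll": 0, "gripper": 8}, {"slide": [-124, 97, 0], "roll": 0, "gripper": 8}, {"slide": [-155, 121, 0], "roll": 0, "gripper": 8}]}}

```text
t: 42.33
tcp_pos: [0.519, -0.0122, 0.2296]
orientation: [-0.001, 0.956, 0.294, -0.002]
contact_force: [0.7, 0.2, 0.1]
finger_gap: 0.0152
finger_force: 15.0
```

Call:
{"method": "move_arm", "body": {"plan": [{"slide": [-31, 24, 0], "roll": 0, "gripper": 8}, {"slide": [-62, 48, 0], "roll": 0, "gripper": 8}, {"slide": [-93, 73, 0], "roll": 0, "gripper": 8}, {"slide": [-124, 97, 0], "roll": 0, "gripper": 8}, {"slide": [-155, 121, 0], "roll": 0, "gripper": 8}]}}

```text
t: 42.75
tcp_pos: [0.4582, -0.1989, 0.23]
orientation: [-0.001, 0.956, 0.293, -0.001]
contact_force: [2.0, 0.6, 0.1]
finger_gap: 0.015
finger_force: 15.0
```

Call:
{"method": "move_arm", "body": {"plan": [{"slide": [-29, 22, 0], "roll": 0.12, "gripper": 8}, {"slide": [-57, 44, 0], "roll": 0.24, "gripper": 8}, {"slide": [-57, 44, 0], "roll": 0.36, "gripper": 8}, {"slide": [-57, 44, 0], "roll": 0.48, "gripper": 8}, {"slide": [-57, 44, 0], "roll": 0.595, "gripper": 8}]}}

```text
t: 43.17
tcp_pos: [0.4361, -0.2662, 0.2295]
orientation: [-0.001, 1.0, -0.004, -0.002]
contact_force: [0.9, 0.9, -0.3]
finger_gap: 0.0147
finger_force: 15.0
```

Call:
{"method": "move_arm", "body": {"plan": [{"slide": [0, 0, 0], "roll": 0, "gripper": 8}, {"slide": [0, 0, 15], "roll": 0, "gripper": 8}, {"slide": [0, 0, 30], "roll": 0, "gripper": 8}, {"slide": [0, 0, 30], "roll": 0, "gripper": 8}]}}

```text
t: 43.5
tcp_pos: [0.4354, -0.2643, 0.1982]
orientation: [-0.002, 1.0, 0.002, -0.003]
contact_force: [-1.6, 0.6, -0.1]
finger_gap: 0.0149
finger_force: 15.0
```

Run:
```python
from it import *
print(delta(442,-268,154,0))
```

```text
([6.9, 3.9, 44.2], np.float64(0.004), 'now', [435.4, -264.3, 198.2], np.float64(0.2), 'q7', np.float64(-1.26))
```

Call:
{"method": "move_arm", "body": {"plan": [{"slide": [6, 2, 12], "roll": 0, "gripper": 8}, {"slide": [6, 2, 24], "roll": 0, "gripper": 8}, {"slide": [6, 2, 34], "roll": 0, "gripper": 8}, {"slide": [6, 2, 39], "roll": 0, "gripper": 8}, {"slide": [6, 2, 39], "roll": 0, "gripper": 8}]}}

```text
t: 43.92
tcp_pos: [0.4428, -0.267, 0.1615]
orientation: [-0.001, 1.0, 0.0, -0.001]
contact_force: [-0.7, -0.1, -0.2]
finger_gap: 0.0149
finger_force: 15.0
```

Call:
{"method": "move_arm", "body": {"plan": [{"slide": [0, 0, 0], "roll": 0, "gripper": 8}, {"slide": [0, 0, 0], "roll": 0, "gripper": 30}, {"slide": [0, 0, 0], "roll": 0, "gripper": 30}, {"slide": [0, 0, 0], "roll": 0, "gripper": 30}, {"slide": [0, 0, 0], "roll": 0, "gripper": 30}]}}

```text
t: 44.33
tcp_pos: [0.4445, -0.2679, 0.1636]
orientation: [0.0, 1.0, -0.0, 0.0]
contact_force: [-0.6, 0.2, -1.8]
finger_gap: 0.0294
finger_force: 0.0
```

Call:
{"method": "move_arm", "body": {"plan": [{"slide": [0, 0, -30], "roll": 0, "gripper": 30}, {"slide": [0, 0, -65], "roll": 0, "gripper": 30}, {"slide": [0, 0, -95], "roll": 0, "gripper": 50}, {"slide": [0, -20, -95], "roll": 0, "gripper": 50}, {"slide": [0, -60, -95], "roll": 0, "gripper": 50}]}}

```text
t: 44.75
tcp_pos: [0.4453, -0.2128, 0.2603]
orientation: [0.002, 1.0, -0.004, 0.002]
contact_force: [0.9, 0.0, -0.9]
finger_gap: 0.0457
finger_force: 0.0
```

Call:
{"method": "move_arm", "body": {"plan": [{"slide": [0, -40, 0], "roll": -0.12, "gripper": 50}, {"slide": [0, -80, 0], "roll": -0.24, "gripper": 50}, {"slide": [0, -120, 0], "roll": -0.36, "gripper": 50}, {"slide": [0, -160, 0], "roll": -0.48, "gripper": 50}, {"slide": [0, -200, 0], "roll": -0.6, "gripper": 50}]}}

```text
t: 45.17
tcp_pos: [0.4441, -0.0061, 0.2586]
orientation: [0.001, 0.955, 0.298, 0.0]
contact_force: [0.5, 0.2, 0.3]
finger_gap: 0.0503
finger_force: 0.0
```

```bash
python3 hm.py; python3 -c "
from it import *
print(delta(528.5,468,110,39))"
```

```text
marker [('t', 528, 467, 116, 22, 43), ('s', 528, 470, 117, 18, 39)]
cols h(mm): [-145, -130, -115, -100, -85, -70, -55, -40, -25, -10, 5]
375 [165, 164, 167, 164, 174, 183, 186, 199, 206, 215, 236]
390 [165, 163, 153, 160, 164, 107, 125, 83, 69, 87, 236]
405 [164, 164, 154, 164, 173, 179, 178, 174, 73, 88, 236]
420 [165, 166, 157, 165, 176, 181, 174, 174, 140, 152, 236]
435 [161, 167, 160, 168, 178, 183, 174, 172, 164, 148, 235]
450 [158, 166, 163, 171, 180, 183, 173, 172, 166, 156, 236]
465 [161, 167, 164, 173, 183, 184, 172, 171, 168, 159, 236]
480 [162, 165, 165, 174, 181, 178, 172, 172, 159, 152, 235]
495 [24, 165, 149, 139, 128, 141, 171, 169, 106, 73, 235]
510 [116, 166, 155, 146, 173, 180, 187, 195, 201, 204, 234]
([338.2, -344.0, 148.0], np.float64(-0.079), 'now', [444.4, -6.8, 258.5], np.float64(34.5), 'q7', np.float64(-1.09))
```

Call:
{"method": "move_arm", "body": {"plan": [{"slide": [28, -28, 0], "roll": 0, "gripper": 50}, {"slide": [56, -57, 0], "roll": 0, "gripper": 50}, {"slide": [85, -86, 0], "roll": 0, "gripper": 50}, {"slide": [113, -114, 0], "roll": 0, "gripper": 50}, {"slide": [141, -143, 0], "roll": 0, "gripper": 50}]}}

```text
t: 45.78
tcp_pos: [0.4815, 0.189, 0.2578]
orientation: [0.001, 0.956, 0.292, -0.0]
contact_force: [0.5, -0.6, 1.1]
finger_gap: 0.0503
finger_force: 0.0
```

Call:
{"method": "move_arm", "body": {"plan": [{"slide": [28, -28, 0], "roll": 0, "gripper": 50}, {"slide": [56, -57, 0], "roll": 0, "gripper": 50}, {"slide": [85, -86, 0], "roll": 0, "gripper": 50}, {"slide": [113, -114, 0], "roll": 0, "gripper": 50}, {"slide": [141, -143, 0], "roll": 0, "gripper": 50}]}}

```text
t: 46.2
tcp_pos: [0.518, 0.3868, 0.2568]
orientation: [0.001, 0.956, 0.293, -0.001]
contact_force: [0.6, -0.7, 0.8]
finger_gap: 0.0498
finger_force: 0.0
```

Call:
{"method": "move_arm", "body": {"plan": [{"slide": [28, -29, 0], "roll": -0.08, "gripper": 50}, {"slide": [56, -58, 20], "roll": -0.08, "gripper": 50}, {"slide": [56, -58, 60], "roll": -0.08, "gripper": 50}, {"slide": [56, -58, 100], "roll": -0.08, "gripper": 50}, {"slide": [56, -58, 140], "roll": -0.08, "gripper": 50}]}}

```text
t: 46.62
tcp_pos: [0.5305, 0.4662, 0.1154]
orientation: [0.001, 0.943, 0.332, 0.0]
contact_force: [0.4, 0.1, -0.3]
finger_gap: 0.0497
finger_force: 0.0
```

Call:
{"method": "move_arm", "body": {"plan": [{"slide": [0, 0, 8], "roll": 0, "gripper": 50}, {"slide": [0, 0, 8], "roll": 0, "gripper": 50}, {"slide": [0, 0, 8], "roll": 0, "gripper": 50}, {"slide": [0, 0, 8], "roll": 0, "gripper": 50}]}}

```text
t: 46.95
tcp_pos: [0.5312, 0.468, 0.1134]
orientation: [-0.001, 0.943, 0.332, 0.002]
contact_force: [0.6, -0.3, -0.3]
finger_gap: 0.0498
finger_force: 0.0
```

```bash
python3 wr.py 528.5 468 -26 39 .007
```

```text
([-2.8, -1.6, 139.4], np.float64(-0.003), 'now', [531.2, 468.0, 113.4], np.float64(38.8), 'q7', np.float64(-2.08))
2010 [526.9 468.6 116.9  17.1  39.2] [-3.8, -2.9, 139.7]
```

Call:
{"method": "move_arm", "body": {"plan": [{"slide": [-3, -2, 35], "roll": 0, "gripper": 48}, {"slide": [-3, -2, 75], "roll": 0, "gripper": 45}, {"slide": [-3, -2, 110], "roll": 0, "gripper": 42}, {"slide": [-3, -2, 125], "roll": 0, "gripper": 40}, {"slide": [-3, -2, 130], "roll": 0, "gripper": 40}]}}

```text
t: 47.42
tcp_pos: [0.5254, 0.4654, -0.0213]
orientation: [0.001, 0.943, 0.333, -0.001]
contact_force: [-0.6, -0.2, 0.3]
finger_gap: 0.0397
finger_force: 0.0
```

Call:
{"method": "move_arm", "body": {"plan": [{"slide": [0, 0, 3], "roll": 0, "gripper": 40}, {"slide": [0, 0, 6], "roll": 0, "gripper": 36}, {"slide": [0, 0, 9], "roll": 0, "gripper": 30}, {"slide": [0, 0, 9], "roll": 0, "gripper": 8}, {"slide": [0, 0, 9], "roll": 0, "gripper": 8}]}}

```text
t: 47.83
tcp_pos: [0.5265, 0.4673, -0.0275]
orientation: [-0.0, 0.943, 0.333, 0.001]
contact_force: [-0.3, 0.5, -0.4]
finger_gap: 0.021
finger_force: 0.0
```

Call:
{"method": "move_arm", "body": {"plan": [{"slide": [0, 0, 0], "roll": 0, "gripper": 8}, {"slide": [0, 0, 0], "roll": 0, "gripper": 8}, {"slide": [0, 0, 0], "roll": 0, "gripper": 8}, {"slide": [0, 0, 0], "roll": 0, "gripper": 8}, {"slide": [0, 0, -20], "roll": 0, "gripper": 8}]}}

```text
t: 48.25
tcp_pos: [0.524, 0.4641, -0.0124]
orientation: [0.001, 0.943, 0.333, -0.003]
contact_force: [-1.6, -1.1, -0.4]
finger_gap: 0.0165
finger_force: 15.0
```

Call:
{"method": "move_arm", "body": {"plan": [{"slide": [0, 0, -40], "roll": 0, "gripper": 8}, {"slide": [0, 0, -80], "roll": 0, "gripper": 8}, {"slide": [0, 0, -120], "roll": 0, "gripper": 8}, {"slide": [0, 0, -160], "roll": 0, "gripper": 8}, {"slide": [0, 0, -200], "roll": 0, "gripper": 8}]}}

```text
t: 48.67
tcp_pos: [0.5252, 0.4663, 0.1927]
orientation: [0.0, 0.943, 0.333, -0.0]
contact_force: [0.4, 1.3, -0.7]
finger_gap: 0.016
finger_force: 15.0
```

Call:
{"method": "move_arm", "body": {"plan": [{"slide": [0, 0, -30], "roll": 0, "gripper": 8}, {"slide": [0, 0, -48], "roll": 0, "gripper": 8}, {"slide": [0, 0, -48], "roll": 0, "gripper": 8}]}}

```text
t: 48.92
tcp_pos: [0.5269, 0.469, 0.2448]
orientation: [-0.002, 0.943, 0.333, 0.004]
contact_force: [-0.2, 0.5, 0.2]
finger_gap: 0.0167
finger_force: 15.0
```

Run:
```python
from it import *
print(delta(442,-265,240,0))
```

```text
([-527.3, 517.7, 0.1], np.float64(0.679), 'now', [526.9, 469.0, 244.8], np.float64(38.9), 'q7', np.float64(-2.02))
```

Call:
{"method": "move_arm", "body": {"plan": [{"slide": [-29, 29, 0], "roll": 0, "gripper": 8}, {"slide": [-58, 57, 0], "roll": 0, "gripper": 8}, {"slide": [-88, 86, 0], "roll": 0, "gripper": 8}, {"slide": [-117, 114, 0], "roll": 0, "gripper": 8}, {"slide": [-146, 143, 0], "roll": 0, "gripper": 8}]}}

```text
t: 49.33
tcp_pos: [0.5006, 0.2613, 0.2373]
orientation: [0.0, 0.943, 0.333, -0.001]
contact_force: [0.8, -0.7, -0.1]
finger_gap: 0.0163
finger_force: 15.0
```

Call:
{"method": "move_arm", "body": {"plan": [{"slide": [-29, 29, 0], "roll": 0, "gripper": 8}, {"slide": [-58, 57, 0], "roll": 0, "gripper": 8}, {"slide": [-88, 86, 0], "roll": 0, "gripper": 8}, {"slide": [-117, 114, 0], "roll": 0, "gripper": 8}, {"slide": [-146, 143, 0], "roll": 0, "gripper": 8}]}}

```text
t: 49.75
tcp_pos: [0.4766, 0.0585, 0.2378]
orientation: [-0.0, 0.943, 0.333, -0.001]
contact_force: [0.1, -0.5, 0.3]
finger_gap: 0.016
finger_force: 15.0
```

Call:
{"method": "move_arm", "body": {"plan": [{"slide": [-29, 29, 0], "roll": 0, "gripper": 8}, {"slide": [-58, 57, 0], "roll": 0, "gripper": 8}, {"slide": [-88, 86, 0], "roll": 0, "gripper": 8}, {"slide": [-117, 114, 0], "roll": 0, "gripper": 8}, {"slide": [-146, 143, 0], "roll": 0, "gripper": 8}]}}

```text
t: 50.17
tcp_pos: [0.4528, -0.1443, 0.2382]
orientation: [-0.0, 0.943, 0.333, -0.001]
contact_force: [1.2, 0.3, -1.7]
finger_gap: 0.0165
finger_force: 15.0
```

Call:
{"method": "move_arm", "body": {"plan": [{"slide": [-28, 28, 0], "roll": 0.12, "gripper": 8}, {"slide": [-56, 56, 0], "roll": 0.24, "gripper": 8}, {"slide": [-83, 83, 0], "roll": 0.36, "gripper": 8}, {"slide": [-83, 83, 0], "roll": 0.48, "gripper": 8}, {"slide": [-83, 83, 0], "roll": 0.6, "gripper": 8}]}}

```text
t: 50.58
tcp_pos: [0.4401, -0.262, 0.2373]
orientation: [-0.001, 0.999, 0.034, -0.001]
contact_force: [0.5, 0.4, -0.3]
finger_gap: 0.0166
finger_force: 15.0
```

Call:
{"method": "move_arm", "body": {"plan": [{"slide": [0, 0, 10], "roll": 0.08, "gripper": 8}, {"slide": [0, 0, 20], "roll": 0.08, "gripper": 8}, {"slide": [0, 0, 30], "roll": 0.08, "gripper": 8}, {"slide": [0, 0, 30], "roll": 0.08, "gripper": 8}, {"slide": [0, 0, 30], "roll": 0.08, "gripper": 8}]}}

```text
t: 51.0
tcp_pos: [0.4414, -0.2583, 0.2079]
orientation: [-0.001, 1.0, 0.001, -0.001]
contact_force: [-0.2, -0.4, 0.1]
finger_gap: 0.0164
finger_force: 15.0
```

Run:
```python
from it import *
print(delta(442,-274,164,0))
```

```text
([0.7, 15.8, 43.9], np.float64(0.002), 'now', [441.4, -258.3, 207.9], np.float64(0.1), 'q7', np.float64(-1.32))
```

Call:
{"method": "move_arm", "body": {"plan": [{"slide": [1, 5, 10], "roll": 0, "gripper": 8}, {"slide": [1, 10, 22], "roll": 0, "gripper": 8}, {"slide": [1, 14, 34], "roll": 0, "gripper": 8}, {"slide": [1, 14, 40], "roll": 0, "gripper": 8}, {"slide": [1, 14, 42], "roll": 0, "gripper": 8}]}}

```text
t: 51.42
tcp_pos: [0.4419, -0.2729, 0.1651]
orientation: [-0.001, 1.0, -0.001, -0.001]
contact_force: [-0.5, -0.3, -0.5]
finger_gap: 0.0162
finger_force: 15.0
```

Call:
{"method": "move_arm", "body": {"plan": [{"slide": [0, 0, 0], "roll": 0, "gripper": 8}, {"slide": [0, 0, 0], "roll": 0, "gripper": 27}, {"slide": [0, 0, 0], "roll": 0, "gripper": 27}, {"slide": [0, 0, 0], "roll": 0, "gripper": 27}, {"slide": [0, 0, 0], "roll": 0, "gripper": 27}]}}

```text
t: 51.83
tcp_pos: [0.4436, -0.2731, 0.1677]
orientation: [0.0, 1.0, -0.0, 0.0]
contact_force: [-0.6, 0.5, -0.5]
finger_gap: 0.0269
finger_force: 0.0
```

Call:
{"method": "move_arm", "body": {"plan": [{"slide": [0, 0, -30], "roll": 0, "gripper": 27}, {"slide": [0, 0, -65], "roll": 0, "gripper": 27}, {"slide": [0, 0, -95], "roll": 0, "gripper": 50}, {"slide": [0, -20, -95], "roll": 0, "gripper": 50}, {"slide": [0, -60, -95], "roll": 0, "gripper": 50}]}}

```text
t: 52.25
tcp_pos: [0.4442, -0.2177, 0.264]
orientation: [0.002, 1.0, -0.004, 0.002]
contact_force: [-0.2, 0.6, -0.1]
finger_gap: 0.0422
finger_force: 0.0
```

Call:
{"method": "move_arm", "body": {"plan": [{"slide": [0, -40, 0], "roll": -0.12, "gripper": 30}, {"slide": [0, -80, 0], "roll": -0.24, "gripper": 0}, {"slide": [0, -120, 0], "roll": -0.36, "gripper": 0}, {"slide": [0, -160, 0], "roll": -0.48, "gripper": 0}, {"slide": [0, -200, 0], "roll": -0.6, "gripper": 0}]}}

```text
t: 52.67
tcp_pos: [0.4427, -0.0111, 0.2622]
orientation: [0.001, 0.955, 0.298, 0.0]
contact_force: [1.4, 0.4, 0.5]
finger_gap: 0.0183
finger_force: 0.0
```

```bash
python3 hm.py
python3 - <<'E'
from it import *
im,d,m,C=grab('scene'); im2,d2,m2,C2=grab('top')
a=cv2.resize(im[60:170,250:330],(400,550),interpolation=cv2.INTER_CUBIC); b=cv2.resize(np.clip(im2[225:305,320:400].astype(int)*2,0,255).astype(np.uint8),(400,400),interpolation=cv2.INTER_CUBIC)
save('b8',np.hstack([a,np.vstack([b,np.zeros((150,400,3),np.uint8)])]))
print(delta(442,-100,250,90))
E
```

```text
cols h(mm): [-145, -130, -115, -100, -85, -70, -55, -40, -25, -10, 5]
375 [164, 166, 168, 174, 178, 180, 176, 201, 202, 218, 235]
390 [164, 164, 151, 158, 165, 171, 172, 83, 69, 159, 235]
405 [162, 164, 154, 165, 173, 179, 177, 173, 74, 89, 235]
420 [163, 166, 157, 166, 175, 181, 175, 175, 110, 151, 236]
435 [163, 166, 159, 168, 177, 182, 176, 173, 166, 151, 236]
450 [158, 163, 162, 171, 181, 182, 173, 172, 168, 156, 237]
465 [162, 165, 165, 173, 182, 184, 173, 169, 168, 152, 237]
480 [4, 166, 164, 174, 182, 181, 172, 169, 160, 156, 235]
495 [162, 165, 152, 136, 133, 141, 172, 171, 108, 80, 235]
510 [5, 166, 158, 149, 169, 184, 184, 199, 202, 203, 234]
([-49.3, 70.3, 12.0], np.float64(-0.973), 'now', [443.2, -14.1, 262.0], np.float64(34.2), 'q7', np.float64(-1.09))
```

View pics/b8.png

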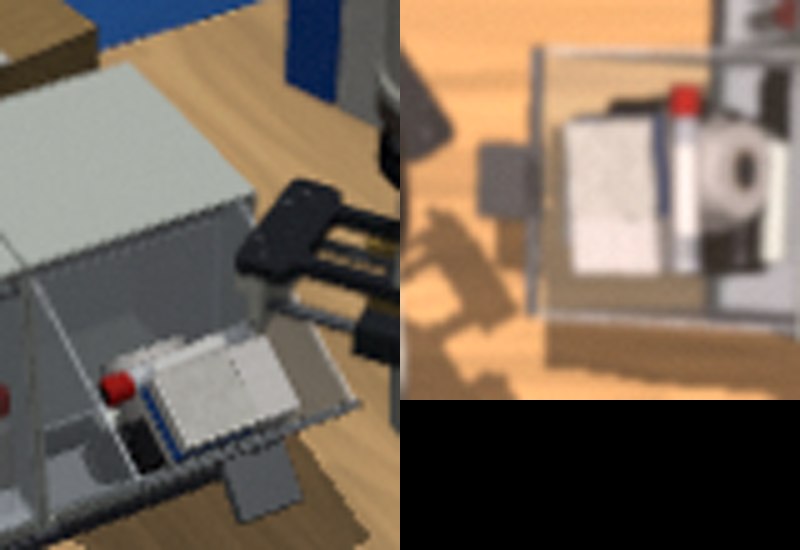

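All seven are inside: the marker is innermost at (775,165), and the tube, roll and carton lie on top of the stapler, tape and stamp. Now back to the lip to shut the bin.

Call:
{"method": "move_arm", "body": {"plan": [{"slide": [-21, 31, 0], "roll": -0.12, "gripper": 75}, {"slide": [-42, 62, 0], "roll": -0.24, "gripper": 75}, {"slide": [-63, 92, 0], "roll": -0.36, "gripper": 75}, {"slide": [-84, 123, 0], "roll": -0.48, "gripper": 75}, {"slide": [-84, 123, 0], "roll": -0.6, "gripper": 75}]}}

```text
t: 53.38
tcp_pos: [0.4416, -0.1729, 0.2613]
orientation: [0.0, 0.828, 0.56, -0.001]
contact_force: [-0.7, -1.1, -0.8]
finger_gap: 0.0291
finger_force: 0.0
```

Call:
{"method": "move_arm", "body": {"plan": [{"slide": [0, 0, 0], "roll": -0.12, "gripper": 75}, {"slide": [0, 0, 0], "roll": -0.24, "gripper": 75}, {"slide": [0, 0, 0], "roll": -0.373, "gripper": 75}, {"slide": [0, 0, 0], "roll": -0.373, "gripper": 75}, {"slide": [0, 0, 0], "roll": -0.373, "gripper": 75}]}}

```text
t: 53.8
tcp_pos: [0.4428, -0.1634, 0.2618]
orientation: [-0.0, 0.709, 0.705, 0.0]
contact_force: [0.8, -0.3, 0.8]
finger_gap: 0.0628
finger_force: 0.0
```

Run:
```python
from it import *
print(delta(444,-163,87,90))
im,d,m,C=grab('top'); P=cloud(d,m,C); q=P[(P[...,2]>.125)&(P[...,2]<.16)&(P[...,1]>-.172)&(P[...,1]<-.12)&(abs(P[...,0]-.444)<.06)]
print(len(q),np.percentile(q,[3,50,97],axis=0).round(3).tolist())
```

```text
([0.3, 1.3, 174.8], np.float64(-0.006), 'now', [442.8, -163.4, 261.8], np.float64(89.6), 'q7', np.float64(0.09))
58 [[0.426, -0.159, 0.129], [0.444, -0.154, 0.137], [0.464, -0.149, 0.144]]
```

Call:
{"method": "move_arm", "body": {"force": 35, "plan": [{"slide": [0, 1, 40], "roll": 0, "gripper": 75}, {"slide": [0, 1, 80], "roll": 0, "gripper": 75}, {"slide": [0, 1, 120], "roll": 0, "gripper": 75}, {"slide": [0, 1, 155], "roll": 0, "gripper": 75}, {"slide": [0, 1, 174], "roll": 0, "gripper": 75}]}}

```text
t: 54.27
tcp_pos: [0.4416, -0.1617, 0.0842]
orientation: [-0.002, 0.709, 0.706, -0.001]
contact_force: [-0.3, -0.4, 0.2]
finger_gap: 0.0749
finger_force: 0.0
```

Call:
{"method": "move_arm", "body": {"plan": [{"slide": [0, 0, 0], "roll": 0, "gripper": 75}, {"slide": [0, 0, 0], "roll": 0, "gripper": 35}, {"slide": [0, 0, 0], "roll": 0, "gripper": 35}, {"slide": [0, 0, 0], "roll": 0, "gripper": 35}, {"slide": [0, 0, 0], "roll": 0, "gripper": 35}]}}

```text
t: 54.68
tcp_pos: [0.4456, -0.1628, 0.0897]
orientation: [0.002, 0.707, 0.707, 0.0]
contact_force: [0.7, 0.5, 0.6]
finger_gap: 0.0531
finger_force: 0.0
```

Call:
{"method": "move_arm", "body": {"plan": [{"slide": [0, 0, 0], "roll": 0, "gripper": 35}, {"slide": [0, 0, 0], "roll": 0, "gripper": 35}, {"slide": [0, 0, 0], "roll": 0, "gripper": 35}, {"slide": [0, 0, 0], "roll": 0, "gripper": 35}]}}

```text
t: 55.02
tcp_pos: [0.444, -0.1627, 0.0891]
orientation: [0.0, 0.708, 0.707, -0.001]
contact_force: [-3.7, 0.4, 8.8]
finger_gap: 0.0438
finger_force: 35.0
```

Call:
{"method": "move_arm", "body": {"plan": [{"slide": [-4, 0, -5], "roll": 0, "gripper": 35}, {"slide": [-9, 0, -11], "roll": 0, "gripper": 35}, {"slide": [-14, 0, -17], "roll": 0, "gripper": 35}, {"slide": [-19, 0, -22], "roll": 0, "gripper": 35}, {"slide": [-24, 0, -27], "roll": 0, "gripper": 35}]}}

```text
t: 55.43
tcp_pos: [0.4434, -0.1861, 0.1155]
orientation: [-0.001, 0.707, 0.707, -0.0]
contact_force: [-4.0, 2.3, -3.0]
finger_gap: 0.0438
finger_force: 35.0
```

Call:
{"method": "move_arm", "body": {"plan": [{"slide": [-5, 0, -5], "roll": 0, "gripper": 35}, {"slide": [-11, 0, -10], "roll": 0, "gripper": 35}, {"slide": [-17, 0, -14], "roll": 0, "gripper": 35}, {"slide": [-23, 0, -18], "roll": 0, "gripper": 35}, {"slide": [-29, -1, -22], "roll": 0, "gripper": 35}]}}

```text
t: 55.85
tcp_pos: [0.4429, -0.2152, 0.1376]
orientation: [-0.0, 0.707, 0.707, -0.0]
contact_force: [-2.2, 1.5, -2.3]
finger_gap: 0.0434
finger_force: 35.0
```

Call:
{"method": "move_arm", "body": {"plan": [{"slide": [-6, 0, -4], "roll": 0, "gripper": 35}, {"slide": [-13, 0, -7], "roll": 0, "gripper": 35}, {"slide": [-20, 0, -11], "roll": 0, "gripper": 35}, {"slide": [-27, -1, -14], "roll": 0, "gripper": 35}, {"slide": [-33, -1, -16], "roll": 0, "gripper": 35}]}}

```text
t: 56.27
tcp_pos: [0.4422, -0.2491, 0.1539]
orientation: [0.0, 0.707, 0.707, -0.0]
contact_force: [-5.9, 3.6, 4.2]
finger_gap: 0.0434
finger_force: 35.0
```

Run:
```python
from it import *
print(delta(441,-283.5,161,90))
im,d,m,C=grab('scene'); P=cloud(d,m,C); q=P[(P[...,1]>-.31)&(P[...,1]<-.05)&(P[...,2]<.1)&(P[...,2]>.012)&(P[...,0]>.3)&(P[...,0]<.6)]; print(len(q))
```

```text
([-34.4, -1.2, -7.1], np.float64(-0.001), 'now', [442.2, -249.1, 153.9], np.float64(90.0), 'q7', np.float64(0.07))
595
```

Call:
{"method": "move_arm", "body": {"plan": [{"slide": [-7, 0, -2], "roll": 0, "gripper": 35}, {"slide": [-14, 0, -4], "roll": 0, "gripper": 35}, {"slide": [-21, 0, -5], "roll": 0, "gripper": 35}, {"slide": [-28, -1, -6], "roll": 0, "gripper": 35}, {"slide": [-33, -1, -7], "roll": 0, "gripper": 35}]}}

```text
t: 56.73
tcp_pos: [0.4416, -0.2826, 0.1621]
orientation: [0.001, 0.707, 0.707, -0.001]
contact_force: [-7.2, 2.3, 11.6]
finger_gap: 0.0435
finger_force: 35.0
```

Call:
{"method": "move_arm", "body": {"plan": [{"slide": [-1, 0, 0], "roll": 0, "gripper": 35}, {"slide": [-2, 0, 0], "roll": 0, "gripper": 35}, {"slide": [-2, 0, 0], "roll": 0, "gripper": 35}]}}

```text
t: 56.98
tcp_pos: [0.4416, -0.2848, 0.1624]
orientation: [0.001, 0.708, 0.707, -0.001]
contact_force: [-9.7, 2.3, 15.1]
finger_gap: 0.044
finger_force: 35.0
```

Call:
{"method": "move_arm", "body": {"plan": [{"slide": [0, 0, 0], "roll": 0, "gripper": 75}, {"slide": [0, 0, 0], "roll": 0, "gripper": 75}, {"slide": [0, 0, 0], "roll": 0, "gripper": 75}, {"slide": [0, 0, 0], "roll": 0, "gripper": 75}, {"slide": [0, 0, 0], "roll": 0, "gripper": 75}]}}

```text
t: 57.4
tcp_pos: [0.4418, -0.2832, 0.1602]
orientation: [0.0, 0.707, 0.707, 0.0]
contact_force: [-0.8, -0.3, -0.1]
finger_gap: 0.072
finger_force: 0.0
```

Call:
{"method": "move_arm", "body": {"plan": [{"slide": [0, 0, -30], "roll": 0, "gripper": 75}, {"slide": [0, 0, -70], "roll": 0, "gripper": 75}, {"slide": [0, 0, -110], "roll": 0, "gripper": 75}, {"slide": [30, 0, -140], "roll": 0, "gripper": 40}, {"slide": [60, 0, -160], "roll": 0, "gripper": 10}]}}

```text
t: 57.82
tcp_pos: [0.4427, -0.2241, 0.3229]
orientation: [0.002, 0.708, 0.706, 0.001]
contact_force: [1.1, 0.8, 1.1]
finger_gap: 0.066
finger_force: 0.0
```

Call:
{"method": "move_arm", "body": {"plan": [{"slide": [0, 0, 0], "roll": 0, "gripper": 0}, {"slide": [0, 0, 0], "roll": 0, "gripper": 0}, {"slide": [0, 0, 0], "roll": 0, "gripper": 0}, {"slide": [0, 0, 0], "roll": 0, "gripper": 0}, {"slide": [0, 0, 0], "roll": 0, "gripper": 0}]}}

```text
t: 58.23
tcp_pos: [0.4406, -0.2239, 0.319]
orientation: [-0.001, 0.708, 0.707, 0.0]
contact_force: [0.6, -0.3, 0.1]
finger_gap: 0.0327
finger_force: 0.0
```

Run:
```python
from it import *
im,d,m,C=grab('wrist'); P=cloud(d,m,C).reshape(-1,3)
for x in (.4405,.600):
    s=P[(abs(P[:,0]-x)<.022)&(P[:,2]>.2)&(P[:,2]<.23)&(P[:,1]>-.31)&(P[:,1]<-.2)]
    print(x,len(s),np.percentile(s,[2,50,98],axis=0).round(4).tolist())
print(delta(440.5,-255,185,90)); im2,d2,m2,C2=grab('scene')
a=cv2.resize(im2[60:170,180:330],(750,550),interpolation=cv2.INTER_CUBIC); save('f9',a)
```

```text
0.4405 1454 [[0.4192, -0.3051, 0.2103], [0.4399, -0.2858, 0.2195], [0.461, -0.2706, 0.221]]
0.6 404 [[0.5808, -0.2921, 0.2098], [0.6108, -0.2762, 0.2187], [0.6212, -0.2735, 0.2206]]
([-31.5, -0.0, 134.1], np.float64(-0.001), 'now', [440.7, -223.7, 319.1], np.float64(89.9), 'q7', np.float64(0.23))
```

View pics/f9.png

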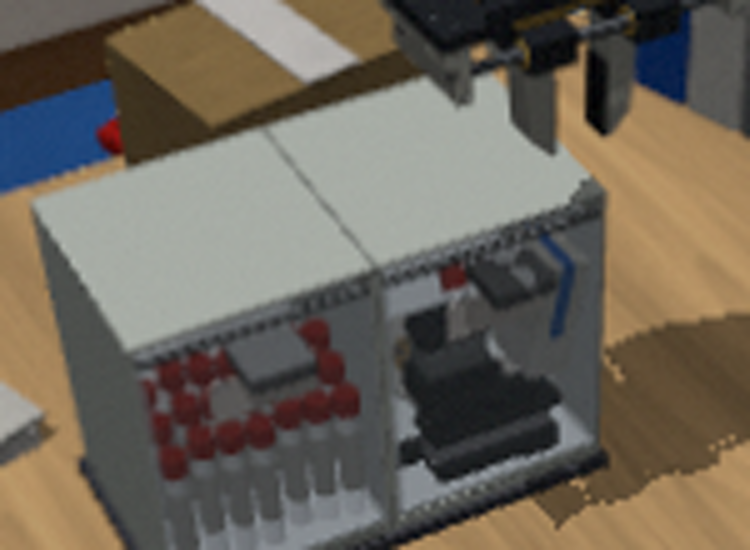

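The final view shows the bin shut: the lip tip is at y=-0.2706, the same as before opening. Everything is visible inside, and the gripper touches nothing.

```bash
python3 -c "
from it import *
print(items()); print(ticket.finish_job())"
```

```text
{}
the job is handed in; nothing more can be done
None
```

The job is handed in: all seven labelling things are in the bin, which is shut with its lip back where it started. I kept the arm clear of the stock bin, flask, rack and pen pot.

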